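Scrape the broken saucer off the board into the empty tray

TASK

A saucer has broken on the walnut board under the wire shelf. Take the scraper block from its mat and with it sweep all five shards off the end of the board into the empty steel tray, not the one with the capsules, then stand the scraper upright back on its mat and let go. Keep your fingers off the sharp pieces, do not bump the shelf, and leave the trays and the other small things on the ledge where they stand.

Things in the scene. Friction and masses are not known exactly. Their poses are not given: they have to be found in the camera images.
- scraper: Scraper block standing upright on its mat, about 0.22 kg. Grey foot 30 (x) x 140 (y) x 14 mm with square edges (both long faces alike), thin aluminium web, on top a wooden grip 28 mm thick (x), 100 mm long (y), 38 to 72 mm above the underside, flat upright sides. Origin: centre of the underside; x across, y along its length (pointing roughly left at the start), z up.
- mat: Black rubber mat, the scraper's place, 110 (x) x 160 (y) x 3 mm, stuck to the open ledge left of the board. Origin: centre of its underside; x away from the robot, y to the left, as the scraper's. (Further left and further back on the ledge stand a capsule carousel and a milk frother, up to 225 mm high.)
- board: Fixed walnut board on feet, 250 (x, away from the robot) x 140 (y, to the left) mm, flat top 52 mm above the ledge, no rims. Its middle lies 35 to 50 mm behind (right of) the shelf's front edge. The shards keep within 75 mm (x) and 62 mm (y) of its middle, so some 50 mm at each end are bare. Origin: middle of its outline, at ledge height.
- tray_empty: Empty loose stainless tray, outside 100 (x) x 150 (y) x 26 mm high, walls and floor 3 mm. It stands at the near or far end of the board, its long side tucked 8 mm under the board's end: what is pushed over that end falls into it. Origin: centre of its underside; axes as the board's.
- tray_full: Tray of the same size at the other end of the board, set out with six capsules (30.5 mm high above the ledge); must stay free of shards. Origin: centre of its underside.
- shelf: Fixed open steel wire shelf along the right of the ledge, 600 mm long. Lowest part over the board: the front rail, underside 290 mm above the ledge. It reaches 270 mm to the right of its front edge; posts and brackets at the back only. A gripper working on the board must lean to the left to pass under the rail. Origin: at ledge height below the middle of the front edge; y to the left.
- cup: Yellow ceramic cup, 76 mm wide, 70 mm high. Bystander. Origin: centre of its underside.
- jar: Glass jar with steel cap, 68 mm wide, 80 mm high. Bystander. Origin: centre of its underside.
- saucer: Glass saucer, 130 mm wide, 16 mm high. Bystander. Origin: centre of its underside.
- lid: Small black plastic lid, 68 mm wide, 12 mm high, on the ledge. Bystander. Origin: centre of its underside.
- capsule: Single capsule, 37 mm wide, 27.5 mm high, on the ledge. Bystander. Origin: centre of its underside.
- shard1: Loose flat shard of a broken white porcelain saucer, about 30 x 24 x 8 mm, 11 g, lying flat on the board; origin at the centre of its underside
- shard2: Loose flat shard of a broken white porcelain saucer, about 30 x 24 x 8 mm, 11 g, lying flat on the board; origin at the centre of its underside
- shard3: Loose flat shard of a broken white porcelain saucer, about 30 x 24 x 8 mm, 11 g, lying flat on the board; origin at the centre of its underside
- shard4: Loose flat shard of a broken white porcelain saucer, about 30 x 24 x 8 mm, 11 g, lying flat on the board; origin at the centre of its underside
- shard5: Loose flat shard of a broken white porcelain saucer, about 30 x 24 x 8 mm, 11 g, lying flat on the board; origin at the centre of its underside
Things that resemble listed ones, but are neither listed nor needed, are in the scene too. Leave any purple look-alike of the scraper alone. Leave any yellow look-alike of the shard1 alone.

How it is judged:
By the outcome, as a careful person would: the job done as asked, in the order asked, and still so for the second after the job is handed in, with the robot touching nothing.
It also fails if it takes over 66 s, if anything falls off the work surface, if the arm or the gripper's body presses on something with over 40 N, if the wrist force passes 120 N, or if a joint passes its speed limit or range.

ROBOT

A 7-joint arm with a two-finger parallel gripper is mounted at the origin on the work surface. World frame = base frame: x ahead of the robot, y to its left, z up, the work surface at z = 0. Lengths are in m, angles in rad, forces in N, time in s.
With the tool pointing down it reaches from about 0.425 to 0.925 m from the base axis. Payload 6.8 kg.
Tool frame: the origin (TCP) lies at the very end of the fingers, on their centre line; the grasp point (between the pads) lies bot.grip_depth behind it (bot.grip_depth is the distance from the TCP to the grasp point, in m); z points along the fingers, y is the line along which they close (so a half turn about z gives the same grasp; the last joint's range is limited). The gripper opens to 85 mm and grips with 20 to 120 N. Pads are 22 mm wide; open, the fingers measure 114 mm over their backs; the gripper's body (76 mm by 85 mm) begins 54 mm behind the grasp point. The pads swing forward as they close: fully open they stand 13 mm farther back than shut.
Start: joints at [-1.288, 0.477, 0.022, 1.555, -0.011, 1.109, -0.083], TCP at [0.257, 0.624, 0.231] pointing down, gripper open.
Joint ranges: [-2.96, 2.96], [-0.34, 2.1], [-1.41, 1.46], [0.24, 2.44], [-1.37, 4.51], [0.17, 1.92], [-2.96, 2.96]. Speed limits (rad/s): [2.39, 2.39, 3.14, 3.14, 3.14, 3.14, 3.14].

INTERFACE

Orientations are given as a unit quaternion [w, x, y, z].
In Python, from station import bot gives the robot as it stands.
- The arm moves only by the tool send_rows, never from a script. Its arguments are lists of equal length, an entry for each row: "slide": the shift along the tool's x, y, z in mm, a list of three; "roll": the turn about the tool's z in degrees; "claw": the opening, from 0 (shut) to 1 (fully open). A call has exactly 8 rows; each row is the pose to reach, as a shift and turn from the pose commanded when the call began, along the tool's axes at that moment; what a row does not reach only later rows make up. A row lasts 1/12 s, in which the tool goes at most 41.7 mm and 7.16 degrees, less where a joint would pass 70% of its speed; a pose out of reach is approached as far as the arm can. A call with a gripper value outside its range is refused whole. The fingers move at their own pace and stop on an object; "force" is the grip in N (left out, the last holds). Time passes only in rows, so rows that repeat a pose let the fingers close, or fill a call up. It gives the time, the measured TCP pose, the force, the opening and the grip force at its end, in the units of the state.
- bot.get_obs(): the state, without advancing time (a new reading comes with each control period).
- bot.read_camera(name): name is "scene" or "top" or "wrist"; returns the picture (480x640x3 uint8, red, green, blue); there is no depth.
- bot.camera_model(name): a dict with "camera_matrix" (3x3 intrinsics, pixels), "camera_from_world" (4x4, takes a point from world to camera coordinates). Camera axes: x right, y down, z forward; pixel columns grow to the right and rows downward; lengths in m; the calibration is good to about 2 mm. A picture is of the moment at which its call begins: read the wrist's pose just before it. camera_model takes no time and is no camera call; for the wrist camera it gives the pose at the moment of the call.
- bot.hand_in(): hands the job in; it is judged then, once.
The state is a dict: "t": time; "q": joint angles; "joint_vel": joint speeds; "joint_torque": joint torques, N m; "eef_pos": TCP position; "tool_rot": TCP orientation; "contact_force": force on the tool from outside, world axes, zero at the start; "torque": the same for the moment, N m; "gripper_width": opening from 0.0 (shut) to 1.0 (fully open); "grasp_force": force on a finger pad.
Only numpy, scipy, OpenCV 4.12 (cv2) and the standard library are available. Lean on these libraries where they do the work, as an engineer would, in place of code of your own. Each camera call takes 0.05 s, during which the arm holds its last target. There are 200 camera calls.

## Working session

There is one attempt and no reset: what is moved stays moved. The work goes in short steps, Python scripts to look and compute and a tool call to move; the robot and the scene stay as the last step left them, time stands still between calls to the robot, and variables do not carry over. Pictures are saved under pics/ and viewed, at most 10 in all, crops included, and the job is handed in when it is done.

Besides the shell and the picture viewer there is one more tool, called after "Call:" as name([rows], argument=value, ...), one row to a line, values as JSON. send_rows: Moves the arm, as the interface text tells. Its arguments: {"type":"object","properties":{"slide":{"type":"array","items":{"type":"array","items":{"type":"number"}}},"roll":{"type":"array","items":{"type":"number"}},"claw":{"type":"array","items":{"type":"number"}},"force":{"type":"number"}},"required":["slide","roll","claw"]}

```bash
ls; mkdir -p pics
python3 - <<'E'
from station import bot
import cv2,numpy as np
print(bot.get_obs(), bot.grip_depth)
for n in("scene","top"):
    im=bot.read_camera(n); cv2.imwrite(f"pics/{n}0.png",im[:,:,::-1])
    m=bot.camera_model(n); print(n,m)
E
```

```text
pics
{'t': 0.0, 'q': array([-1.28810898,  0.47782074,  0.0223365 ,  1.55647026, -0.01147725,
        1.10930472, -0.08308153]), 'joint_vel': array([ 6.06025242e-04, -8.84875844e-05,  4.14807086e-04, -9.50964064e-04,
        1.22004221e-03, -9.86982625e-04, -5.36464464e-04]), 'joint_torque': array([ 1.63345217e-04, -5.96460021e+01,  1.60761852e+00, -2.81209660e+01,
        1.23438437e-02,  9.16521123e-03, -8.98071420e-06]), 'eef_pos': array([0.2569074 , 0.62354379, 0.23030389]), 'tool_rot': array([-1.03202883e-04,  1.94126702e-01,  9.80976016e-01, -9.31722987e-04]), 'contact_force': array([-0.10203598,  0.61503606, -0.82500971]), 'torque': array([ 0.04540004, -0.00692906,  0.01582104]), 'grasp_force': 0.0, 'gripper_width': 1.000661956803349} 0.0187
scene {'camera_matrix': array([[444.11049709,   0.        , 315.87521723],
       [  0.        , 444.11049709, 241.74114753],
       [  0.        ,   0.        ,   1.        ]]), 'camera_from_world': array([[-0.67653652,  0.73633053,  0.01075578,  0.27027335],
       [ 0.3760459 ,  0.35799307, -0.85465224, -0.17463888],
       [-0.63315703, -0.57415878, -0.51908946,  1.32061755],
       [ 0.        ,  0.        ,  0.        ,  1.        ]])}
top {'camera_matrix': array([[481.56767992,   0.        , 318.62835495],
       [  0.        , 481.56767992, 234.87455537],
       [  0.        ,   0.        ,   1.        ]]), 'camera_from_world': array([[-0.01506885, -0.99962214, -0.02298909,  0.1530758 ],
       [-0.98928367,  0.0182445 , -0.14486189,  0.52146957],
       [ 0.14522658,  0.02055983, -0.98918478,  0.90249093],
       [ 0.        ,  0.        ,  0.        ,  1.        ]])}
```

View pics/scene0.png

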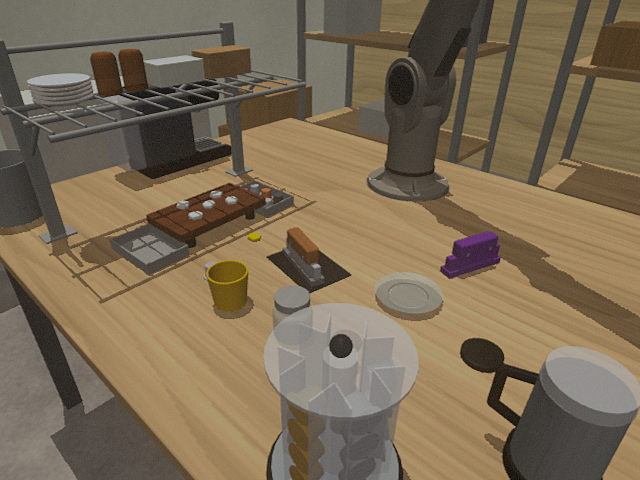

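View pics/top0.png

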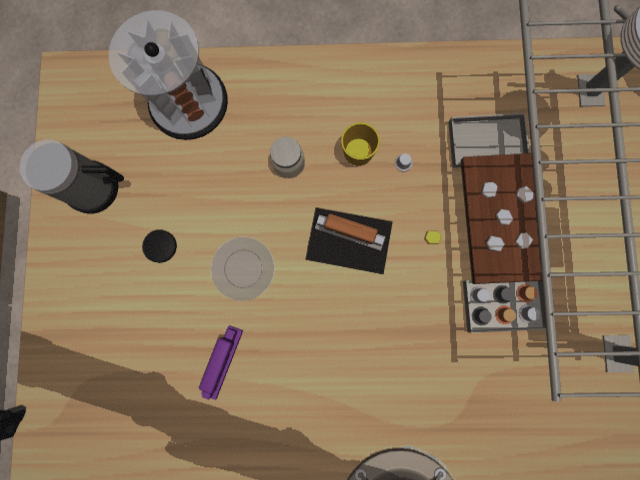

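The scene picture shows the board at (205,210), the empty tray at (150,248), the full tray at (270,198) and the scraper at (302,255). In the top picture the board is at (503,218), the empty tray at the far end (488,140), the full tray at the near end (505,305) and the mat at (349,240). The purple and yellow look-alikes are to be left alone.

Run:
```python
import cv2
a=cv2.imread("pics/top0.png")[105:335,300:555]; cv2.imwrite("pics/topc.png",cv2.resize(a,None,fx=2.6,fy=2.6,interpolation=cv2.INTER_CUBIC))
a=cv2.imread("pics/scene0.png")[175:295,105:355]; cv2.imwrite("pics/scenec.png",cv2.resize(a,None,fx=3.2,fy=3.2,interpolation=cv2.INTER_CUBIC))
```

```text
(no output)
```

View pics/topc.png

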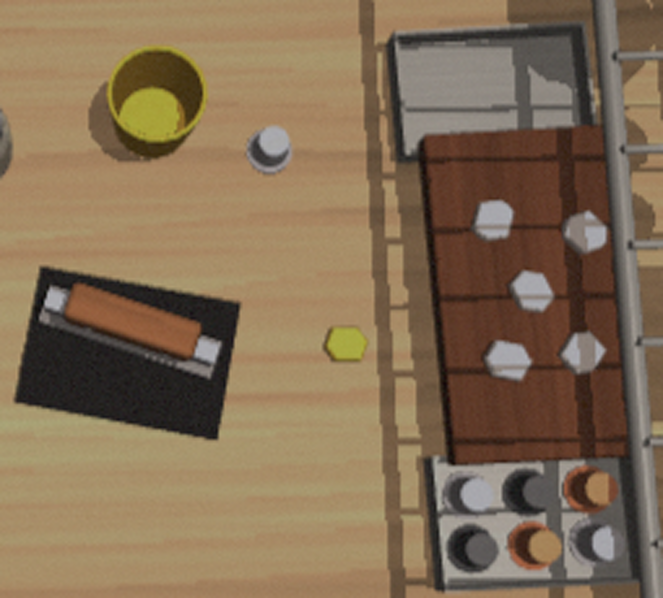

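View pics/scenec.png

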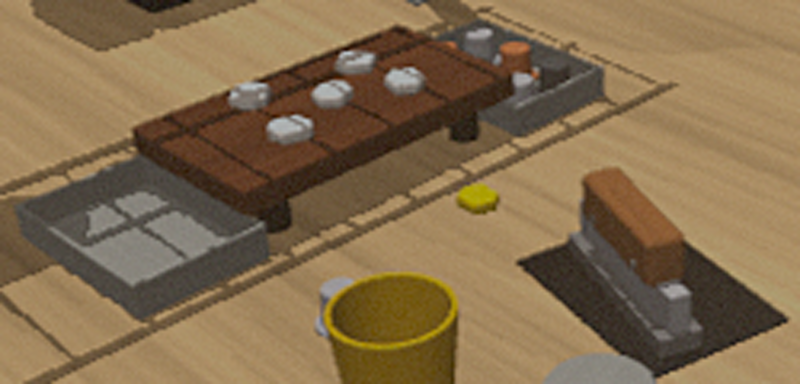

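The top crop shows the mat corners at (40,266), (240,303), (218,438) and (15,403), the grip from (68,303) to (198,340), and the board's left corners at (422,136) and (452,462). The scene crop shows the board-top corners at (135,130), (243,192), (512,72) and (405,28), and the grip's top end corners at (585,172), (612,168) and (682,243).

```bash
cat > h.py <<'E'
import numpy as np, cv2
from scipy.spatial.transform import Rotation as R
from station import bot
M={n:bot.camera_model(n) for n in("top","scene")}
def P(n): return M[n]["camera_matrix"]@M[n]["camera_from_world"][:3]
def full(n,p):
    p=np.array(p,float); return p/2.6+[300,105] if n=="top" else p/3.2+[105,175]
def tri(a,b):
    X=cv2.triangulatePoints(P("top"),P("scene"),full("top",a),full("scene",b)).ravel(); X=X[:3]/X[3]
    e=[]
    for n,p in(("top",a),("scene",b)):
        u=P(n)@np.r_[X,1]; e.append(np.linalg.norm(u[:2]/u[2]-full(n,p)))
    return X.round(4),np.round(e,1)
def plane(n,p,z):
    A=P(n); u,v=full(n,p) if n in("top","scene") else p
    L=np.array([A[0]-u*A[2],A[1]-v*A[2]]); return np.linalg.solve(L[:,:2],-(L[:,2]*z+L[:,3])).round(4)
E
python3 - <<'E'
from h import *
for k,a,b in [("b farL",(422,136),(243,192)),("b nearL",(452,462),(512,72)),("mat NL far?",(15,403),(787,318)),("matfarL",(40,266),(665,372)),("mat nearR",(218,438),(585,222)),("matfarR",(240,303),(517,264)),
 ("grip Lfar",(75,283),(640,252)),("gripLnear",(66,318),(682,243)),("gripRfar",(202,322),(585,175)),("gripRnear",(193,358),(615,168)),
 ("trayfarL",(390,40),(140,290)),("sh1",(493,219),(290,130)),("sh3",(532,291),(332,96)),("s4",(508,360),(405,82)),("s2",(586,232),(250,97)),("s5",(583,352),(356,63))]: print(k,*tri(a,b))
for p in [(243,192),(512,72),(405,28),(135,130)]: print("board52",plane("scene",p,.052))
for p in [(422,136),(452,462)]: print("board52 top",plane("top",p,.052))
for p in [(40,266),(240,303),(218,438),(15,403)]: print("mat",plane("top",p,.003))
for p in [(390,36),(398,160),(584,26)]: print("tray",plane("top",p,.026))
for p in [(598,0),(650,590),(625,290)]: print("rail", plane("top",p,.295))
# full-image: cup top, rail etc
E
```

```text
b farL [ 0.6723 -0.1417  0.0488] [0.3 0.3]
b nearL [ 0.4258 -0.1487  0.05  ] [0.2 0.2]
mat NL far? [ 0.479   0.1719 -0.0006] [0.1 0.1]
matfarL [0.5834 0.1541 0.0056] [2.1 2.6]
mat nearR [ 4.628e-01 -2.000e-04 -1.120e-02] [9.4 9.6]
matfarR [ 0.5545 -0.0055 -0.0029] [0.3 0.4]
grip Lfar [0.5615 0.1222 0.0663] [1.  1.1]
gripLnear [0.535  0.1303 0.0644] [0.2 0.3]
gripRfar [0.5274 0.0335 0.0718] [1.1 1.1]
gripRnear [0.5026 0.0393 0.0688] [0.2 0.2]
trayfarL [ 0.7606 -0.1296  0.019 ] [0.2 0.3]
sh1 [ 0.6046 -0.1883  0.0533] [0.5 0.5]
sh3 [ 0.5499 -0.2139  0.0518] [0.4 0.4]
s4 [ 0.4984 -0.1922  0.0527] [0.6 0.6]
s2 [ 0.5934 -0.2566  0.052 ] [0.6 0.5]
s5 [ 0.5034 -0.2473  0.0524] [0.6 0.5]
board52 [ 0.6752 -0.1374]
board52 [ 0.4286 -0.1461]
board52 [ 0.4337 -0.2724]
board52 [ 0.6793 -0.2688]
board52 top [ 0.6709 -0.1404]
board52 top [ 0.4255 -0.1478]
mat [0.5866 0.1509]
mat [ 0.554  -0.0053]
mat [0.4488 0.0156]
mat [0.4786 0.1718]
tray [ 0.7608 -0.1276]
tray [ 0.6601 -0.1283]
tray [ 0.7653 -0.2793]
rail [ 0.6729 -0.1733]
rail [ 0.3468 -0.1749]
rail [ 0.5069 -0.1749]
```

Call:
send_rows([
  [0, -20, -30],
  [0, -55, -50],
  [0, -95, -60],
  [0, -135, -60],
  [0, -175, -60],
  [0, -215, -60],
  [0, -255, -60],
  [0, -295, -60],
], roll=[0, 0, 0, 0, 0, 0, 0, 0], claw=[1, 1, 1, 1, 1, 1, 1, 1])

```text
t: 0.77
eef_pos: [0.144, 0.3492, 0.2908]
tool_rot: [0.0, 0.194, 0.981, -0.0]
contact_force: [-0.4, -0.4, 0.3]
gripper_width: 1.004
grasp_force: 0.0
```

Call:
send_rows([
  [0, -40, 0],
  [0, -80, 0],
  [0, -80, 0],
  [0, -80, 0],
  [0, -80, 0],
  [0, -80, 0],
  [0, -80, 0],
  [0, -80, 0],
], roll=[0, 0, 0, 0, 0, 0, 0, 0], claw=[1, 1, 1, 1, 1, 1, 1, 1])

```text
t: 1.43
eef_pos: [0.1144, 0.2781, 0.2911]
tool_rot: [-0.0, 0.194, 0.981, -0.0]
contact_force: [-0.6, 0.3, -0.9]
gripper_width: 0.999
grasp_force: 0.0
```

Run:
```python
from h import *
o=bot.get_obs(); print(o["t"],o["q"].round(3),o["eef_pos"].round(4),o["tool_rot"].round(4))
w,x,y,z=o["tool_rot"]; print(R.from_quat([x,y,z,w]).as_matrix().round(3)); print([a for a in dir(bot) if a[0]!='_'])
```

```text
1.4333 [-1.319 -0.25  -0.056  2.244 -0.015  1.148 -0.187] [0.1144 0.2781 0.2911] [-1.000e-04  1.942e-01  9.810e-01 -5.000e-04]
[[-0.925  0.381 -0.   ]
 [ 0.381  0.925 -0.001]
 [-0.    -0.001 -1.   ]]
['PlanningError', 'camera_model', 'get_obs', 'grip_depth', 'hand_in', 'read_camera']
```

Call:
send_rows([
  [0, -20, 0],
  [0, -40, 0],
  [0, -60, 0],
  [0, -80, 0],
  [0, -80, 0],
  [0, -80, 0],
  [0, -80, 0],
  [0, -80, 0],
], roll=[0, 0, 0, 0, 0, 0, 0, 0], claw=[1, 1, 1, 1, 1, 1, 1, 1])

```text
t: 2.1
eef_pos: [0.0878, 0.2227, 0.2724]
tool_rot: [-0.012, 0.192, 0.981, -0.021]
contact_force: [0.1, 0.0, -0.3]
gripper_width: 1.001
grasp_force: 0.0
```

Run:
```python
from h import *
o=bot.get_obs(); print(o["t"],o["q"].round(3),o["eef_pos"].round(4),o["tool_rot"].round(4))
```

```text
2.1 [-1.344 -0.335 -0.057  2.343 -0.047  1.176 -0.194] [0.0878 0.2227 0.2724] [-0.0118  0.192   0.9811 -0.0214]
```

Call:
send_rows([
  [0, 30, 0],
  [0, 60, 0],
  [0, 90, 0],
  [0, 90, 0],
  [0, 90, 0],
  [0, 90, 0],
  [0, 90, 0],
  [0, 90, 0],
], roll=[0, 0, 0, 0, 0, 0, 0, 0], claw=[1, 1, 1, 1, 1, 1, 1, 1])

```text
t: 2.77
eef_pos: [0.1219, 0.3043, 0.2679]
tool_rot: [-0.012, 0.193, 0.981, -0.022]
contact_force: [0.2, 0.2, 0.3]
gripper_width: 1.001
grasp_force: 0.0
```

Run:
```python
from h import *
o=bot.get_obs(); print(o["t"],o["q"].round(3),o["eef_pos"].round(4),o["tool_rot"].round(4))
w,x,y,z=o["tool_rot"]; print(R.from_quat([x,y,z,w]).as_matrix().round(3))
```

```text
2.7667 [-1.341 -0.139 -0.015  2.216 -0.027  1.108 -0.161] [0.1219 0.3043 0.2679] [-0.0117  0.1929  0.9809 -0.0216]
[[-0.925  0.378 -0.031]
 [ 0.379  0.925 -0.038]
 [ 0.015 -0.047 -0.999]]
```

The pose tilts when it is pushed past its reach, and the tilt stays. So I can lean the tool by pushing out of reach at the proper azimuth. First I will square the scraper to the board with the vertical tool.

```bash
cat >> h.py <<'E'
def rot():
    w,x,y,z=bot.get_obs()["tool_rot"]; return R.from_quat([x,y,z,w]).as_matrix()
def st():
    o=bot.get_obs(); A=rot(); print("t",o["t"].__round__(2),"q",o["q"].round(2),"p",o["eef_pos"].round(4),"F",o["contact_force"].round(1),"\nA",A.round(3).tolist(),"tilt",np.degrees(np.arccos(-A[2,2])).round(1),"tiltaz",np.degrees(np.arctan2(A[1,2],A[0,2])).round(1),"yaz",np.degrees(np.arctan2(A[1,1],A[0,1])).round(1))
def go(*ts,ref=None):
    A=rot(); p=bot.get_obs()["eef_pos"]
    for t in ts: print(t,"-> slide mm",(1000*A.T@(np.array(t)-p)).round(0))
E
python3 - <<'E'
from h import *
for p in [(75,283),(66,318),(202,322),(193,358)]: print("top@75",plane("top",p,.075))
for p in [(640,252),(682,243),(585,175),(615,168)]: print("scene@75",plane("scene",p,.075))
A=P("top")
def pl(n,uv,z):
    A=P(n);u,v=uv;L=np.array([A[0]-u*A[2],A[1]-v*A[2]]);return np.linalg.solve(L[:,:2],-(L[:,2]*z+L[:,3])).round(3)
print("rail end",pl("top",(557,398),.295),"post near",pl("scene",(237,173),0),"machine",pl("scene",(185,168),0),pl("scene",(128,178),0),pl("scene",(232,150),0), "far back top bar",pl("scene",(302,80),.3))
st(); go((.53,.08,.25),(.53,.08,.13),(.53,.08,.042))
E
```

```text
top@75 [0.5587 0.1236]
top@75 [0.533  0.1306]
top@75 [0.5282 0.0323]
top@75 [0.5021 0.0397]
scene@75 [0.5723 0.1296]
scene@75 [0.5477 0.141 ]
scene@75 [0.5303 0.0399]
scene@75 [0.5103 0.0475]
rail end [ 0.26  -0.177] post near [ 0.301 -0.422] machine [ 0.389 -0.571] [ 0.551 -0.625] [ 0.182 -0.597] far back top bar [ 0.245 -0.194]
t 2.77 q [-1.34 -0.14 -0.02  2.22 -0.03  1.11 -0.16] p [0.1219 0.3043 0.2679] F [0.2 0.2 0.3] 
A [[-0.925, 0.378, -0.031], [0.379, 0.925, -0.038], [0.015, -0.047, -0.999]] tilt 2.8 tiltaz -129.5 yaz 67.8
(0.53, 0.08, 0.25) -> slide mm [-463.  -52.   14.]
(0.53, 0.08, 0.13) -> slide mm [-465.  -47.  133.]
(0.53, 0.08, 0.042) -> slide mm [-466.  -43.  221.]
```

Call:
send_rows([
  [-40, -5, 0],
  [-80, -10, 0],
  [-120, -15, 0],
  [-160, -20, 0],
  [-200, -25, 0],
  [-240, -30, 0],
  [-280, -35, 0],
  [-320, -40, 0],
], roll=[7, 14, 21, 28, 35, 42, 49, 56], claw=[1, 1, 1, 1, 1, 1, 1, 1])

```text
t: 3.43
eef_pos: [0.4043, 0.1446, 0.2655]
tool_rot: [-0.0, 0.634, 0.773, -0.024]
contact_force: [0.4, 1.2, 0.4]
gripper_width: 1.0
grasp_force: 0.0
```

Run:
```python
from h import *
st(); go((.53,.082,.25),(.53,.082,.13),(.53,.082,.042))
```

```text
t 3.43 q [-0.92  0.04  0.44  2.06  0.    1.09 -0.29] p [0.4043 0.1446 0.2655] F [0.4 1.2 0.4] 
A [[-0.197, 0.98, -0.03], [0.98, 0.196, -0.037], [-0.03, -0.037, -0.999]] tilt 2.7 tiltaz -129.7 yaz 11.3
(0.53, 0.082, 0.25) -> slide mm [-86. 111.  14.]
(0.53, 0.082, 0.13) -> slide mm [-82. 116. 134.]
(0.53, 0.082, 0.042) -> slide mm [-79. 119. 222.]
```

Call:
send_rows([
  [-22, 30, 5],
  [-44, 60, 15],
  [-66, 90, 40],
  [-80, 116, 75],
  [-82, 116, 110],
  [-81, 117, 145],
  [-81, 117, 160],
  [-81, 117, 160],
], roll=[7, 14, 21, 28, 30, 30, 30, 30], claw=[1, 1, 1, 1, 1, 1, 1, 1])

```text
t: 4.1
eef_pos: [0.526, 0.0837, 0.0999]
tool_rot: [0.005, 0.81, 0.585, -0.027]
contact_force: [-0.1, 0.4, 1.5]
gripper_width: 1.002
grasp_force: 0.0
```

Run:
```python
from h import *
st(); go((.53,.082,.042)); cv2.imwrite("pics/w1.png",bot.read_camera("wrist")[:,:,::-1])
```

```text
t 4.1 q [-0.69  0.48  0.51  2.   -0.28  0.78 -0.34] p [0.526  0.0837 0.0999] F [-0.1  0.4  1.5] 
A [[0.314, 0.949, -0.038], [0.948, -0.315, -0.04], [-0.05, -0.024, -0.998]] tilt 3.2 tiltaz -133.4 yaz -18.4
(0.53, 0.082, 0.042) -> slide mm [ 3.  6. 58.]
```

View pics/w1.png

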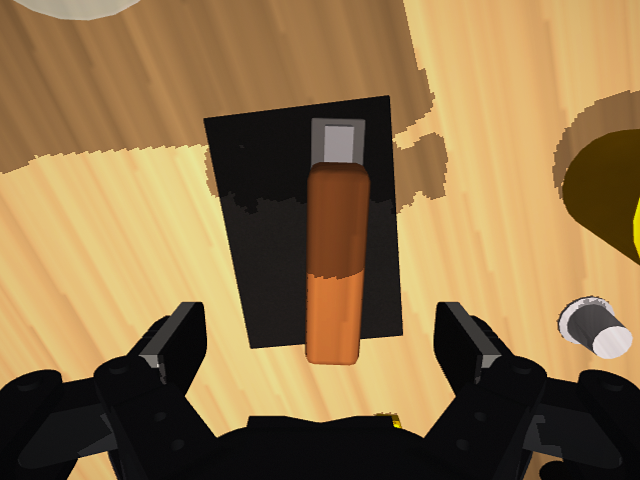

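The picture shows the grip between the open fingers (205 to 435), centred at about x=335 and parallel to the pads. I will descend and close.

Call:
send_rows([
  [3, 6, 20],
  [3, 6, 40],
  [3, 6, 58],
  [3, 6, 58],
  [3, 6, 58],
  [3, 6, 58],
  [3, 6, 58],
  [3, 6, 58],
], roll=[0, 0, 0, 0, 0, 0, 0, 0], claw=[1, 1, 1, 0.6, 0, 0, 0, 0], force=40)

```text
t: 4.82
eef_pos: [0.535, 0.0834, 0.0465]
tool_rot: [0.007, 0.81, 0.585, -0.023]
contact_force: [0.1, 0.3, 8.1]
gripper_width: 0.322
grasp_force: 43.3
```

Call:
send_rows([
  [0, 0, 0],
  [0, 0, 0],
  [0, 0, 0],
  [0, 0, -8],
  [0, 0, -15],
  [0, -5, -15],
  [0, -12, -15],
  [0, -12, -15],
], roll=[0, 0, 0, 0, 0, -6, -12, -18], claw=[0, 0, 0, 0, 0, 0, 0, 0])

```text
t: 5.48
eef_pos: [0.522, 0.0879, 0.0608]
tool_rot: [0.002, 0.707, 0.707, -0.025]
contact_force: [-0.4, -0.1, -2.3]
gripper_width: 0.322
grasp_force: 42.6
```

Run:
```python
from h import *
st(); go((.515,.083,.044))
```

```text
t 5.48 q [-0.6   0.52  0.39  2.03 -0.25  0.68 -0.06] p [0.522  0.0879 0.0608] F [-0.4 -0.1 -2.3] 
A [[-0.001, 0.999, -0.032], [0.999, -0.001, -0.038], [-0.038, -0.032, -0.999]] tilt 2.9 tiltaz -130.1 yaz -0.0
(0.515, 0.083, 0.044) -> slide mm [-4. -6. 17.]
```

Call:
send_rows([
  [-2, -3, 4],
  [-4, -6, 8],
  [-4, -6, 12],
  [-4, -6, 15],
  [-4, -6, 15],
  [-4, -6, 15],
  [-4, -6, 15],
  [-4, -6, 15],
], roll=[-2, -2, -2, -2, -2, -2, -2, -2], claw=[0, 0, 0, 0, 0, 1, 1, 1])

```text
t: 6.15
eef_pos: [0.517, 0.083, 0.0456]
tool_rot: [0.002, 0.697, 0.717, -0.024]
contact_force: [0.6, 0.3, 1.0]
gripper_width: 0.735
grasp_force: 0.0
```

Call:
send_rows([
  [0, 0, 0],
  [0, 0, 0],
  [0, 0, -20],
  [0, 0, -60],
  [0, 0, -100],
  [0, 0, -140],
  [0, 0, -180],
  [0, 0, -210],
], roll=[0, 0, 0, 0, 0, 0, 0, 0], claw=[1, 1, 1, 1, 1, 1, 1, 1])

```text
t: 6.82
eef_pos: [0.524, 0.0908, 0.2587]
tool_rot: [0.003, 0.697, 0.717, -0.023]
contact_force: [1.2, 0.4, -0.3]
gripper_width: 1.001
grasp_force: 0.0
```

Run:
```python
from h import *
st(); go((.40,.0,.40),(.25,-.2,.5),(.0,-.5,.5),(0,-.85,.45))
cv2.imwrite("pics/t1.png",bot.read_camera("top")[:,:,::-1])
cv2.imwrite("pics/w2.png",bot.read_camera("wrist")[:,:,::-1])
```

```text
t 6.82 q [-0.71  0.25  0.49  1.87 -0.09  1.1  -0.16] p [0.524  0.0908 0.2587] F [ 1.2  0.4 -0.3] 
A [[-0.029, 0.999, -0.028], [0.999, 0.028, -0.037], [-0.036, -0.03, -0.999]] tilt 2.7 tiltaz -127.5 yaz 1.6
(0.4, 0.0, 0.4) -> slide mm [ -92. -131. -134.]
(0.25, -0.2, 0.5) -> slide mm [-291. -289. -222.]
(0.0, -0.5, 0.5) -> slide mm [-584. -547. -204.]
(0, -0.85, 0.45) -> slide mm [-932. -555. -141.]
```

View pics/w2.png

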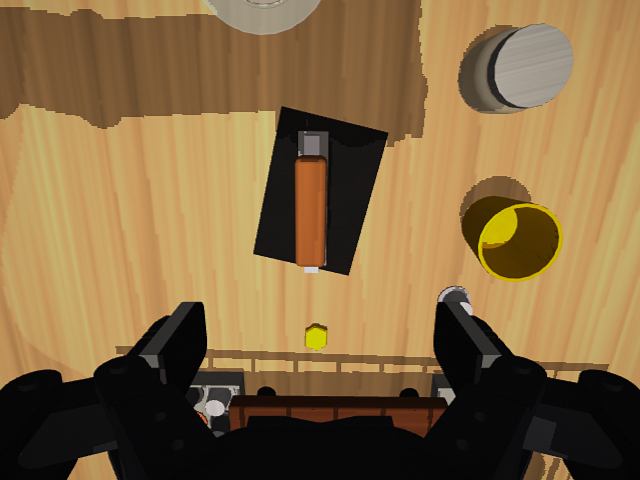

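The picture shows the scraper standing upright on the mat at (311,205), square to the board. Next I will move to the right side to lean the tool.

Call:
send_rows([
  [-11, -25, -23],
  [-23, -50, -46],
  [-34, -75, -69],
  [-46, -100, -92],
  [-57, -125, -115],
  [-69, -150, -138],
  [-80, -175, -161],
  [-92, -200, -184],
], roll=[0, 0, 0, 0, 0, 0, 0, 0], claw=[1, 1, 1, 1, 1, 1, 1, 1])

```text
t: 7.58
eef_pos: [0.3302, -0.0003, 0.4492]
tool_rot: [0.002, 0.696, 0.717, -0.025]
contact_force: [1.4, 0.1, 0.1]
gripper_width: 1.0
grasp_force: 0.0
```

Call:
send_rows([
  [-37, -17, -4],
  [-74, -35, -9],
  [-111, -52, -13],
  [-149, -70, -18],
  [-186, -87, -22],
  [-223, -105, -27],
  [-260, -122, -31],
  [-298, -140, -35],
], roll=[0, 0, 0, 0, 0, 0, 0, 0], claw=[1, 1, 1, 1, 1, 1, 1, 1])

```text
t: 8.25
eef_pos: [0.2341, -0.2254, 0.4865]
tool_rot: [0.002, 0.697, 0.717, -0.025]
contact_force: [1.2, -0.7, 0.5]
gripper_width: 0.997
grasp_force: 0.0
```

Call:
send_rows([
  [-32, -26, 2],
  [-64, -52, 4],
  [-96, -78, 6],
  [-128, -104, 8],
  [-160, -130, 9],
  [-190, -156, 11],
  [-222, -182, 13],
  [-254, -207, 15],
], roll=[0, 0, 0, 0, 0, 0, 0, 0], claw=[1, 1, 1, 1, 1, 1, 1, 1])

```text
t: 8.92
eef_pos: [0.0338, -0.4848, 0.4878]
tool_rot: [0.002, 0.697, 0.717, -0.025]
contact_force: [1.3, -1.8, -0.3]
gripper_width: 1.004
grasp_force: 0.0
```

Run:
```python
from h import *
st(); go((0,-.85,.5),(0,-1.1,.5))
```

```text
t 8.92 q [ 0.38 -0.09  0.91  1.65  0.11  1.52  1.32] p [ 0.0338 -0.4848  0.4878] F [ 1.3 -1.8 -0.3] 
A [[-0.029, 0.999, -0.031], [0.999, 0.028, -0.039], [-0.038, -0.032, -0.999]] tilt 2.8 tiltaz -128.5 yaz 1.6
(0, -0.85, 0.5) -> slide mm [-364.  -44.    3.]
(0, -1.1, 0.5) -> slide mm [-614.  -52.   13.]
```

Call:
send_rows([
  [-41, -10, 0],
  [-82, -20, 0],
  [-123, -30, 0],
  [-164, -35, 0],
  [-205, -38, 0],
  [-246, -40, 0],
  [-287, -42, 0],
  [-328, -44, 0],
], roll=[0, 0, 0, 0, 0, 0, 0, 0], claw=[1, 1, 1, 1, 1, 1, 1, 1])

```text
t: 9.58
eef_pos: [0.0022, -0.8086, 0.4988]
tool_rot: [0.001, 0.696, 0.717, -0.023]
contact_force: [2.5, -1.8, 2.6]
gripper_width: 0.998
grasp_force: 0.0
```

Call:
send_rows([
  [-41, 0, 0],
  [-82, 0, 0],
  [-123, 0, 0],
  [-164, 0, 0],
  [-205, 0, 0],
  [-246, 0, 0],
  [-287, 0, 0],
  [-328, 0, 0],
], roll=[0, 0, 0, 0, 0, 0, 0, 0], claw=[1, 1, 1, 1, 1, 1, 1, 1])

```text
t: 10.25
eef_pos: [0.0067, -0.9107, 0.4448]
tool_rot: [0.013, 0.696, 0.717, -0.036]
contact_force: [0.6, -0.0, 0.2]
gripper_width: 0.999
grasp_force: 0.0
```

Run:
```python
from h import *
st()
```

```text
t 10.25 q [ 1.38  1.05  1.19  0.24 -1.06  1.91  1.67] p [ 0.0067 -0.9107  0.4448] F [ 0.6 -0.   0.2] 
A [[-0.031, 0.999, -0.031], [0.997, 0.028, -0.07], [-0.069, -0.033, -0.997]] tilt 4.4 tiltaz -113.9 yaz 1.6
```

Call:
send_rows([
  [-300, 0, 0],
  [-300, 0, 0],
  [-300, 0, 0],
  [-300, 0, 0],
  [-300, 0, 0],
  [-300, 0, 0],
  [-300, 0, 0],
  [-300, 0, 0],
], roll=[0, 0, 0, 0, 0, 0, 0, 0], claw=[1, 1, 1, 1, 1, 1, 1, 1])

```text
t: 10.92
eef_pos: [0.0101, -0.9262, 0.4148]
tool_rot: [0.029, 0.695, 0.718, -0.019]
contact_force: [0.7, 0.3, 0.3]
gripper_width: 1.0
grasp_force: 0.0
```

Call:
send_rows([
  [-300, 0, 0],
  [-300, 0, 0],
  [-300, 0, 0],
  [-300, 0, 0],
  [-300, 0, 0],
  [-300, 0, 0],
  [-300, 0, 0],
  [-300, 0, 0],
], roll=[0, 0, 0, 0, 0, 0, 0, 0], claw=[1, 1, 1, 1, 1, 1, 1, 1])

```text
t: 11.58
eef_pos: [0.0128, -0.927, 0.4078]
tool_rot: [0.026, 0.696, 0.718, -0.017]
contact_force: [-0.3, -0.5, 0.3]
gripper_width: 1.002
grasp_force: 0.0
```

Run:
```python
from h import *
st()
```

```text
t 11.58 q [ 1.4   1.13  1.45  0.24 -1.37  1.92  1.68] p [ 0.0128 -0.927   0.4078] F [-0.3 -0.5  0.3] 
A [[-0.031, 0.999, 0.013], [0.998, 0.031, -0.061], [-0.061, 0.012, -0.998]] tilt 3.6 tiltaz -77.5 yaz 1.8
```

```bash
cat > fk.py <<'E'
import numpy as np, itertools
from scipy.spatial.transform import Rotation as R
from scipy.optimize import least_squares
def quat(w,x,y,z): return R.from_quat([x,y,z,w])
D=[([-1.2881,.4778,.0223,1.5565,-.0115,1.1093,-.0831],[.2569,.6235,.2303],[0,.1941,.9810,-.0009]),
([-1.319,-.25,-.056,2.244,-.015,1.148,-.187],[.1144,.2781,.2911],[-.0001,.1942,.981,-.0005]),
([-1.344,-.335,-.057,2.343,-.047,1.176,-.194],[.0878,.2227,.2724],[-.0118,.192,.9811,-.0214]),
([-1.341,-.139,-.015,2.216,-.027,1.108,-.161],[.1219,.3043,.2679],[-.0117,.1929,.9809,-.0216]),
([-.92,.04,.44,2.06,0,1.09,-.29],[.4043,.1446,.2655],[0,.634,.773,-.024]),
([-.69,.48,.51,2.,-.28,.78,-.34],[.526,.0837,.0999],[.005,.81,.585,-.027]),
([-.6,.52,.39,2.03,-.25,.68,-.06],[.522,.0879,.0608],[.002,.707,.707,-.025]),
([-.71,.25,.49,1.87,-.09,1.1,-.16],[.524,.0908,.2587],[.003,.697,.717,-.023]),
([.38,-.09,.91,1.65,.11,1.52,1.32],[.0338,-.4848,.4878],[.002,.697,.717,-.025]),
([1.38,1.05,1.19,.24,-1.06,1.91,1.67],[.0067,-.9107,.4448],[.013,.696,.717,-.036]),
([1.4,1.13,1.45,.24,-1.37,1.92,1.68],[.0128,-.927,.4078],[.026,.696,.718,-.017])]
def fk(q,s,p):
    d1,a,e1,e2,b,d7,f,g,c1,c7=p[:10]; q=np.array(q)*s
    T=np.zeros(3);A=R.identity()
    for ax,ang,off in (("z",q[0]+c1,[g,0,d1]),("y",q[1],[0,0,0]),("z",q[2],[e1,0,a]),("y",q[3],[e2,0,0]),("z",q[4],[0,0,b]),("y",q[5],[f,0,0]),("z",q[6]+c7,[0,0,d7])):
        A=A*R.from_euler(ax,ang); T=T+A.apply(off)
    return T,A
def res(p,s):
    o=[]
    for q,x,w in D:
        T,A=fk(q,s,p); o+=list(T-x)+list(.3*(A.inv()*quat(*w)).as_rotvec())
    return np.array(o)
if __name__=="__main__":
    best=[]
    for s13 in itertools.product([1,-1],repeat=4):
        s=np.array([s13[0],1,s13[1],1,s13[2],1,s13[3]])
        for c1 in(0,1.57,3.14,-1.57):
          for c7 in (0,3.14):
            r=least_squares(res,[.33,.4,0,0,.4,.25,0,0,c1,c7],args=(s,),max_nfev=40); best.append((r.cost,tuple(s),r.x.round(4)))
    best.sort(key=lambda t:t[0]); [print(b) for b in best[:3]]
    c,s,p=best[0]; print(np.abs(res(p,np.array(s)).reshape(-1,6)).max(1).round(3))
    np.savez("fk.npz",s=s,p=p)
E
timeout 500 python3 fk.py
```

```text
(np.float64(0.0028930056044359476), (np.int64(-1), np.int64(1), np.int64(-1), np.int64(1), np.int64(-1), np.int64(1), np.int64(-1)), array([ 0.0895,  0.5302, -0.0302, -0.0204,  0.4954,  0.1234, -0.0236,
       -0.0198, -0.1017,  1.4692]))
(np.float64(0.0028930056044376724), (np.int64(-1), np.int64(1), np.int64(-1), np.int64(1), np.int64(-1), np.int64(1), np.int64(-1)), array([ 0.0895,  0.5302, -0.0302, -0.0204,  0.4954,  0.1234, -0.0236,
       -0.0198, -0.1017,  1.4692]))
(np.float64(0.002893005604442074), (np.int64(-1), np.int64(1), np.int64(-1), np.int64(1), np.int64(-1), np.int64(1), np.int64(-1)), array([ 0.0895,  0.5302, -0.0302, -0.0204,  0.4954,  0.1234, -0.0236,
       -0.0198, -0.1017,  1.4692]))
[0.017 0.03  0.028 0.02  0.009 0.003 0.004 0.005 0.031 0.007 0.02 ]
```

```bash
cat > fk2.py <<'E'
from fk import *
z=np.load("fk.npz"); S=z["s"]
AX="zyzyzyz"
def FK(q,p):
    q=np.array(q)*S+p[:7]; off=p[7:28].reshape(7,3); T=np.array([0,0,0.]);A=R.identity()
    for i in range(7):
        A=A*R.from_euler(AX[i],q[i]); T=T+A.apply(off[i])
    return T,A
p0=np.zeros(28); d1,a,e1,e2,b,d7,f,g,c1,c7=z["p"]
p0[0]=c1;p0[6]=c7; p0[7:]=np.array([[g,0,d1],[0,0,0],[e1,0,a],[e2,0,0],[0,0,b],[f,0,0],[0,0,d7]]).ravel()
def res2(p,lam):
    o=[]
    for q,x,w in D:
        T,A=FK(q,p); o+=list(T-x)+list(.3*(A.inv()*quat(*w)).as_rotvec())
    return np.r_[o,lam*(p-p0)]
if __name__=="__main__":
    r=least_squares(res2,p0,args=(.01,)); print(r.cost); print(r.x[:7].round(3)); print(r.x[7:].reshape(7,3).round(3))
    print(res2(r.x,0)[:66].reshape(-1,6).round(3)); np.save("fk2.npy",r.x)
E
python3 fk2.py
```

```text
8.262368447040834e-05
[ 1.000e-03 -2.000e-03 -1.000e-03  0.000e+00 -3.000e-03  1.000e-03
  1.571e+00]
[[ 0.004 -0.016  0.286]
 [-0.003 -0.016  0.006]
 [ 0.006 -0.015  0.537]
 [-0.002 -0.015 -0.011]
 [ 0.007 -0.001  0.485]
 [ 0.006 -0.001  0.1  ]
 [ 0.003  0.     0.223]]
[[-0.     0.    -0.     0.     0.001  0.   ]
 [-0.    -0.     0.001  0.001  0.001  0.   ]
 [-0.    -0.     0.001  0.     0.001  0.   ]
 [-0.     0.     0.001  0.001  0.001  0.   ]
 [ 0.002  0.     0.     0.    -0.    -0.002]
 [ 0.001  0.003  0.001  0.001  0.    -0.   ]
 [-0.    -0.002 -0.     0.001  0.002 -0.001]
 [-0.002 -0.003 -0.003 -0.003  0.003 -0.   ]
 [ 0.     0.001 -0.001  0.    -0.     0.002]
 [ 0.003 -0.001  0.004  0.002  0.003  0.002]
 [-0.003  0.001 -0.003  0.001 -0.002 -0.001]]
```

```bash
cat > sim.py <<'E'
from fk2 import *
p=np.load("fk2.npy")
LO=np.array([-2.96,-.34,-1.41,.24,-1.37,.17,-2.96]);HI=np.array([2.96,2.1,1.46,2.44,4.51,1.92,2.96])
V=.7*np.array([2.39,2.39,3.14,3.14,3.14,3.14,3.14])/12
def call(q,rows,w):
    T0,A0=FK(q,p)
    for s in rows:
        tgt=T0+A0.apply(np.array(s)/1000.); T,A=FK(q,p)
        d=tgt-T; n=np.linalg.norm(d); t=T+d*min(1,.0417/n) if n>0 else T
        def f(x):
            X,B=FK(x,p); return np.r_[X-t,w*(A0.inv()*B).as_rotvec(),.003*(x-q)]
        q=least_squares(f,np.clip(q,LO+1e-4,HI-1e-4),bounds=(np.maximum(LO,q-V)-1e-6,np.minimum(HI,q+V)+1e-6),max_nfev=15).x
    return q
def show(q):
    T,A=FK(q,p); z=A.as_matrix()[:,2]; print(T.round(3),"z",z.round(3),"tilt %.1f az %.0f"%(np.degrees(np.arccos(-z[2])),np.degrees(np.arctan2(z[1],z[0]))),q.round(2))
E
cat > s1.py <<'E'
from sim import *
for w in(.1,.3,1.):
    print("w",w); q=np.array(D[8][0],float)
    for rows in ([[-41*i,-min(44,10*i),0] for i in range(1,9)],[[-41*i,0,0] for i in range(1,9)],[[-300,0,0]]*8,[[-300,0,0]]*8): q=call(q,rows,w); show(q)
E
timeout 300 python3 s1.py
python3 - <<'E'
from h import *
print(bot.get_obs()["q"].round(4).tolist())
E
```

```text
w 0.1
[ 0.002 -0.813  0.5  ] z [-0.031 -0.041 -0.999] tilt 3.0 az -126 [ 1.2   0.76  0.87  0.69 -0.56  1.81  1.77]
[ 0.011 -1.077  0.497] z [-0.022 -0.576 -0.817] tilt 35.2 az -92 [ 1.38  1.09  1.46  0.24 -1.37  1.4   1.69]
[ 0.023 -1.231  0.619] z [-0.002 -0.961 -0.275] tilt 74.0 az -90 [ 1.38  1.13  1.37  0.24 -1.37  0.66  1.72]
[ 0.035 -1.212  0.821] z [ 0.012 -0.987  0.162] tilt 99.3 az -89 [ 1.37  1.05  1.27  0.24 -1.37  0.28  1.83]
w 0.3
[ 0.002 -0.813  0.499] z [-0.03  -0.039 -0.999] tilt 2.8 az -128 [ 1.18  0.78  0.95  0.69 -0.62  1.82  1.79]
[ 0.008 -0.943  0.45 ] z [-0.029 -0.172 -0.985] tilt 10.0 az -100 [ 1.38  1.09  1.46  0.24 -1.33  1.84  1.69]
[ 0.013 -1.013  0.413] z [-0.027 -0.313 -0.949] tilt 18.3 az -95 [ 1.38  1.14  1.46  0.24 -1.35  1.65  1.68]
[ 0.019 -1.067  0.41 ] z [-0.023 -0.45  -0.893] tilt 26.8 az -93 [ 1.38  1.16  1.46  0.24 -1.37  1.48  1.68]
w 1.0
[ 0.002 -0.812  0.499] z [-0.03  -0.037 -0.999] tilt 2.8 az -129 [ 1.18  0.78  0.96  0.69 -0.63  1.82  1.79]
[ 0.007 -0.91   0.435] z [-0.03  -0.05  -0.998] tilt 3.3 az -121 [ 1.38  1.06  1.15  0.24 -1.01  1.92  1.67]
[ 0.011 -0.947  0.365] z [-0.03  -0.062 -0.998] tilt 4.0 az -116 [ 1.39  1.18  1.46  0.24 -1.34  1.86  1.68]
[ 0.014 -0.974  0.307] z [-0.03  -0.075 -0.997] tilt 4.6 az -112 [ 1.39  1.24  1.46  0.24 -1.36  1.79  1.68]
[1.3989, 1.1256, 1.4543, 0.2419, -1.366, 1.9152, 1.6843]
```

```bash
cat > sim2.py <<'E'
from sim import *
def jac(q):
    J=np.zeros((6,7));T0,A0=FK(q,p)
    for i in range(7):
        d=q.copy();d[i]+=1e-5;T,A=FK(d,p);J[:3,i]=(T-T0)/1e-5;J[3:,i]=(A*A0.inv()).as_rotvec()/1e-5
    return T0,A0,J
def callc(q,rows,w,lam,it,lock=False,turn=None):
    q=np.array(q,float);T0,A0=FK(q,p);W=np.diag([1,1,1,w,w,w])
    for s in rows:
        tgt=T0+A0.apply(np.array(s)/1000.);T,A=FK(q,p)
        d=tgt-T;n=np.linalg.norm(d);t=T+d*min(1,.0417/n) if n>0 else T
        x=q.copy()
        for _ in range(it):
            T,A,J=jac(x);e=W@np.r_[t-T,(A0*A.inv()).as_rotvec()];J=W@J
            if np.linalg.norm(e)<1e-4: break
            dq=J.T@np.linalg.solve(J@J.T+lam**2*np.eye(6),e)
            if lock:
                bad=((x<=LO+1e-6)&(dq<0))|((x>=HI-1e-6)&(dq>0))
                if bad.any():
                    K=J.copy();K[:,bad]=0;dq=K.T@np.linalg.solve(K@K.T+lam**2*np.eye(6),e)
            x=np.clip(x+dq,LO,HI)
        st=x-q; k=max(1,np.max(np.abs(st)/V)); q=q+st/k
    return q
E
cat > s2.py <<'E'
from sim2 import *
for lock in(False,True):
  for w in(.3,1.):
    for lam,it in((.05,30),(.2,30)):
      print("lock",lock,"w",w,"lam",lam); q=np.array(D[1][0],float)
      q=callc(q,[[0,-20*min(i,4),0] for i in range(1,9)],w,lam,it,lock); show(q)
      q=np.array(D[8][0],float)
      for rows in ([[-41*i,-min(44,10*i),0] for i in range(1,9)],[[-41*i,0,0] for i in range(1,9)],[[-300,0,0]]*8,[[-300,0,0]]*8): q=callc(q,rows,w,lam,it,lock); show(q)
print("REAL");[show(np.array(D[k][0])) for k in(2,9,10)]
E
timeout 500 python3 s2.py
```

```text
lock False w 0.3 lam 0.05
[0.083 0.203 0.275] z [-0.038 -0.07  -0.997] tilt 4.6 az -118 [-1.04 -0.34 -0.27  2.34 -0.12  1.21 -0.07]
[ 0.002 -0.807  0.499] z [-0.031 -0.038 -0.999] tilt 2.8 az -129 [ 1.18  0.76  0.91  0.71 -0.58  1.81  1.78]
[-0.153 -0.92   0.363] z [ 0.019 -0.017 -1.   ] tilt 1.5 az -43 [ 1.58  1.15  1.25  0.24 -1.19  1.89  1.72]
[-0.437 -0.869  0.243] z [ 0.043 -0.029 -0.999] tilt 3.0 az -34 [ 1.9   1.29  1.37  0.24 -1.37  1.79  1.91]
[-0.668 -0.736  0.132] z [ 0.053 -0.038 -0.998] tilt 3.7 az -36 [ 2.18  1.4   1.34  0.24 -1.37  1.69  2.07]
lock False w 0.3 lam 0.2
[0.085 0.208 0.278] z [-0.028 -0.064 -0.998] tilt 4.0 az -114 [-1.09 -0.34 -0.24  2.33 -0.1   1.21 -0.1 ]
[ 0.002 -0.809  0.5  ] z [-0.031 -0.038 -0.999] tilt 2.8 az -129 [ 1.19  0.76  0.87  0.7  -0.56  1.81  1.77]
[-0.022 -0.937  0.422] z [-0.024 -0.115 -0.993] tilt 6.7 az -102 [ 1.43  1.05  0.93  0.24 -0.83  1.82  1.65]
[-0.07  -1.003  0.343] z [-0.025 -0.206 -0.978] tilt 12.0 az -97 [ 1.48  1.16  1.09  0.24 -1.01  1.65  1.68]
[-0.13  -1.05   0.297] z [-0.037 -0.305 -0.952] tilt 17.9 az -97 [ 1.54  1.23
[... 3046 characters left out ...]
9 [ 1.18  0.76  0.88  0.7  -0.56  1.81  1.77]
[ 0.007 -0.906  0.44 ] z [-0.031 -0.048 -0.998] tilt 3.3 az -122 [ 1.39  1.04  1.05  0.24 -0.92  1.92  1.66]
[ 0.011 -0.945  0.369] z [-0.03  -0.061 -0.998] tilt 3.9 az -117 [ 1.38  1.14  1.23  0.24 -1.11  1.85  1.67]
[ 0.014 -0.972  0.311] z [-0.03  -0.073 -0.997] tilt 4.6 az -112 [ 1.39  1.22  1.35  0.24 -1.25  1.79  1.67]
REAL
[0.087 0.223 0.273] z [-0.029 -0.037 -0.999] tilt 2.7 az -128 [-1.34 -0.34 -0.06  2.34 -0.05  1.18 -0.19]
[ 0.01  -0.912  0.449] z [-0.025 -0.079 -0.997] tilt 4.8 az -107 [ 1.38  1.05  1.19  0.24 -1.06  1.91  1.67]
[ 0.01  -0.926  0.405] z [ 0.018 -0.053 -0.998] tilt 3.2 az -72 [ 1.4   1.13  1.45  0.24 -1.37  1.92  1.68]
```

```bash
cat > s3.py <<'E'
from sim2 import *
q0=np.array([1.3989,1.1256,1.4543,.2419,-1.366,1.9152,1.6843])
# calibrate w on last three calls
for w in(.5,.6,.7,.85):
    q=np.array(D[9][0],float)
    for _ in range(2): q=callc(q,[[-300,0,0]]*8,w,.05,20,True)
    print(w,end=" ");show(q)
print("push dirs, w .7")
for name,d in dict(out=(-300,0,0),outup=(-200,0,-200),up=(0,0,-300),outdown=(-200,0,200),down=(0,0,300)).items():
    q=q0.copy()
    for _ in range(4): q=callc(q,[d]*8,.7,.05,15,True)
    print(name,end=" ");show(q)
E
timeout 500 python3 s3.py
```

```text
0.5 [ 0.03  -0.998  0.336] z [-0.012 -0.179 -0.984] tilt 10.4 az -94 [ 1.37  1.21  1.45  0.24 -1.37  1.71  1.67]
0.6 [ 0.03  -0.99   0.331] z [-0.013 -0.148 -0.989] tilt 8.6 az -95 [ 1.37  1.21  1.46  0.24 -1.37  1.74  1.67]
0.7 [ 0.03  -0.985  0.327] z [-0.014 -0.129 -0.992] tilt 7.5 az -96 [ 1.37  1.22  1.46  0.24 -1.37  1.76  1.67]
0.85 [ 0.031 -0.98   0.324] z [-0.014 -0.113 -0.994] tilt 6.5 az -97 [ 1.37  1.22  1.46  0.24 -1.37  1.77  1.67]
push dirs, w .7
out [ 0.022 -1.028  0.237] z [ 0.013 -0.168 -0.986] tilt 9.7 az -86 [ 1.4   1.31  1.4   0.24 -1.37  1.62  1.67]
outup [ 0.042 -0.893  0.555] z [ 0.046 -0.215 -0.976] tilt 12.7 az -78 [ 1.36  0.96  1.46  0.24 -1.37  1.92  1.65]
up [ 0.059 -0.85   0.668] z [ 0.084 -0.335 -0.938] tilt 20.2 az -76 [ 1.32  0.83  1.46  0.24 -1.37  1.92  1.63]
outdown [-0.015 -1.05  -0.192] z [-0.021 -0.163 -0.986] tilt 9.4 az -97 [ 1.43  1.73  1.33  0.24 -1.37  1.2   1.7 ]
down [ 0.005 -0.851 -0.626] z [-0.006 -0.101 -0.995] tilt 5.8 az -93 [ 1.43  2.1   0.39  0.24 -0.46  0.72  1.59]
```

Call:
send_rows([
  [0, 0, -300],
  [0, 0, -300],
  [0, 0, -300],
  [0, 0, -300],
  [0, 0, -300],
  [0, 0, -300],
  [0, 0, -300],
  [0, 0, -300],
], roll=[0, 0, 0, 0, 0, 0, 0, 0], claw=[1, 1, 1, 1, 1, 1, 1, 1])

```text
t: 12.25
eef_pos: [0.0111, -0.9111, 0.4962]
tool_rot: [0.065, 0.694, 0.716, -0.046]
contact_force: [0.3, 0.2, 0.5]
gripper_width: 1.002
grasp_force: 0.0
```

Call:
send_rows([
  [0, 0, -300],
  [0, 0, -300],
  [0, 0, -300],
  [0, 0, -300],
  [0, 0, -300],
  [0, 0, -300],
  [0, 0, -300],
  [0, 0, -300],
], roll=[0, 0, 0, 0, 0, 0, 0, 0], claw=[1, 1, 1, 1, 1, 1, 1, 1])

```text
t: 12.92
eef_pos: [0.0056, -0.8868, 0.5829]
tool_rot: [0.105, 0.69, 0.712, -0.074]
contact_force: [-0.4, -1.0, -0.6]
gripper_width: 1.0
grasp_force: 0.0
```

Run:
```python
from h import *
st()
```

```text
t 12.92 q [ 1.4   0.93  1.45  0.24 -1.37  1.92  1.68] p [ 0.0056 -0.8868  0.5829] F [-0.4 -1.  -0.6] 
A [[-0.025, 0.999, 0.047], [0.968, 0.036, -0.25], [-0.251, 0.039, -0.967]] tilt 14.7 tiltaz -79.5 yaz 2.0
```

Call:
send_rows([
  [0, -150, -300],
  [0, -150, -300],
  [0, -150, -300],
  [0, -150, -300],
  [0, -150, -300],
  [0, -150, -300],
  [0, -150, -300],
  [0, -150, -300],
], roll=[0, 0, 0, 0, 0, 0, 0, 0], claw=[1, 1, 1, 1, 1, 1, 1, 1])

```text
t: 13.58
eef_pos: [-0.1123, -0.8505, 0.6581]
tool_rot: [0.134, 0.687, 0.706, -0.11]
contact_force: [0.2, 0.3, -0.2]
gripper_width: 0.998
grasp_force: 0.0
```

Call:
send_rows([
  [0, -150, -300],
  [0, -150, -300],
  [0, -150, -300],
  [0, -150, -300],
  [0, -150, -300],
  [0, -150, -300],
  [0, -150, -300],
  [0, -150, -300],
], roll=[0, 0, 0, 0, 0, 0, 0, 0], claw=[1, 1, 1, 1, 1, 1, 1, 1])

```text
t: 14.25
eef_pos: [-0.2226, -0.795, 0.7243]
tool_rot: [0.158, 0.683, 0.698, -0.147]
contact_force: [0.3, -0.4, -0.3]
gripper_width: 1.003
grasp_force: 0.0
```

Run:
```python
from h import *
st()
```

```text
t 14.25 q [ 1.69  0.76  1.38  0.24 -1.37  1.92  1.93] p [-0.2226 -0.795   0.7243] F [ 0.3 -0.4 -0.3] 
A [[-0.018, 1.0, 0.021], [0.907, 0.025, -0.421], [-0.422, 0.011, -0.907]] tilt 24.9 tiltaz -87.2 yaz 1.4
```

Call:
send_rows([
  [0, -80, -300],
  [0, -80, -300],
  [0, -80, -300],
  [0, -80, -300],
  [0, -80, -300],
  [0, -80, -300],
  [0, -80, -300],
  [0, -80, -300],
], roll=[0, 0, 0, 0, 0, 0, 0, 0], claw=[1, 1, 1, 1, 1, 1, 1, 1])

```text
t: 14.92
eef_pos: [-0.2797, -0.734, 0.7922]
tool_rot: [0.181, 0.677, 0.688, -0.187]
contact_force: [-0.3, -0.1, -0.3]
gripper_width: 0.997
grasp_force: 0.0
```

Call:
send_rows([
  [0, -80, -300],
  [0, -80, -300],
  [0, -80, -300],
  [0, -80, -300],
  [0, -80, -300],
  [0, -80, -300],
  [0, -80, -300],
  [0, -80, -300],
], roll=[0, 0, 0, 0, 0, 0, 0, 0], claw=[1, 1, 1, 1, 1, 1, 1, 1])

```text
t: 15.58
eef_pos: [-0.3325, -0.6632, 0.8534]
tool_rot: [0.2, 0.671, 0.677, -0.228]
contact_force: [0.7, -1.0, 0.1]
gripper_width: 0.998
grasp_force: 0.0
```

```bash
cat > plan.py <<'E'
from sim2 import *
from station import bot
o=bot.get_obs(); q=o["q"]; show(q); T0,A0=FK(q,p)
# check IK at work poses with this orientation from several seeds
A=A0
for name,t in dict(mat=(.515,.10,.06),nearL=(.447,-.05,.12),near=(.447,-.18,.10),mid=(.56,-.18,.10),far=(.70,-.18,.10)).items():
    best=None
    for seed in ([-.5,.4,.4,2.,0,.9,-.2],[0,.5,.8,1.8,-.3,1.2,.5],[-.8,.5,-.5,1.8,.5,1.,0],[.3,.5,1.2,1.8,-.8,1.5,1.]):
        f=lambda x:np.r_[np.subtract(FK(x,p)[0],t),(A.inv()*FK(x,p)[1]).as_rotvec(),.001*(x-(LO+HI)/2)]
        r=least_squares(f,seed,bounds=(LO,HI)); 
        if best is None or r.cost<best.cost: best=r
    print(name,np.linalg.norm(f(best.x)[:6]).round(4),best.x.round(2))
E
timeout 200 python3 plan.py; python3 -c "
from h import *
st()"
```

```text
[-0.338 -0.661  0.851] z [-0.037 -0.576 -0.816] tilt 35.3 az -94 [ 1.9   0.59  1.29  0.24 -1.37  1.92  2.06]
mat 0.0 [-0.41  0.67 -0.27  1.88  0.67  1.17 -1.1 ]
nearL 0.0 [-0.25  0.42 -0.22  2.15  0.71  1.06 -0.97]
near 0.0 [-0.06  0.43 -0.12  2.21  0.87  0.9  -0.87]
mid 0.0 [-0.02  0.56 -0.14  1.94  0.84  0.99 -0.74]
far 0.0 [ 0.02  0.74 -0.19  1.58  0.82  1.13 -0.6 ]
t 15.58 q [ 1.9   0.59  1.29  0.24 -1.37  1.92  2.06] p [-0.3325 -0.6632  0.8534] F [ 0.7 -1.   0.1] 
A [[-0.019, 0.999, -0.035], [0.817, -0.005, -0.576], [-0.576, -0.04, -0.817]] tilt 35.3 tiltaz -93.5 yaz -0.3
```

```bash
cat > s4.py <<'E'
from sim2 import *
from station import bot
q=bot.get_obs()["q"].copy()
for t in [(-.03,-.60,.78),(.2,-.40,.68),(.38,-.12,.58),(.48,.12,.38),(.50,.14,.2)]:
    for k in range(2):
        T,A=FK(q,p); s=1000*A.inv().apply(np.array(t)-T)
        if np.linalg.norm(s)<5: break
        n=max(8,np.ceil(np.linalg.norm(s)/41))
        rows=[(s*min(1,i/n)).round(0) for i in range(1,9)]; print("rows end",rows[-1])
        q=callc(q,rows,.7,.05,15,True); show(q)
E
timeout 300 python3 s4.py
```

```text
rows end [ 85. 310.  12.]
[-0.156 -0.625  0.818] z [-0.039 -0.578 -0.815] tilt 35.4 az -94 [ 0.79  0.24  1.46  0.92 -0.54  1.6   2.  ]
rows end [ 41. 127.  11.]
[-0.03  -0.6    0.781] z [-0.039 -0.578 -0.815] tilt 35.4 az -94 [ 0.34 -0.15  0.92  1.14  0.32  1.49  1.37]
rows end [218. 232. -42.]
[ 0.2   -0.401  0.68 ] z [-0.039 -0.578 -0.815] tilt 35.4 az -94 [ 0.38 -0.31  0.12  1.57  0.59  1.59  0.6 ]
rows end [253. 160. -78.]
[ 0.36  -0.151  0.591] z [-0.039 -0.578 -0.815] tilt 35.4 az -94 [ 0.24 -0.18 -0.4   1.66  0.54  1.76 -0.08]
rows end [ 31.  20. -10.]
[ 0.38 -0.12  0.58] z [-0.039 -0.578 -0.815] tilt 35.4 az -94 [ 0.21 -0.13 -0.46  1.65  0.54  1.78 -0.16]
rows end [276.  93.  18.]
[0.469 0.093 0.403] z [-0.039 -0.578 -0.815] tilt 35.4 az -94 [-0.07  0.26 -0.69  1.67  0.56  1.76 -0.82]
rows end [35. 12.  3.]
[0.48  0.12  0.379] z [-0.039 -0.578 -0.815] tilt 35.4 az -94 [-0.12  0.32 -0.7   1.65  0.57  1.75 -0.88]
rows end [120.  27. 134.]
[0.5  0.14 0.2 ] z [-0.039 -0.578 -0.815] tilt 35.4 az -94 [-0.19  0.55 -0.66  1.78  0.68  1.52 -1.11]
```

Call:
send_rows([
  [11, 39, 2],
  [21, 78, 3],
  [32, 116, 5],
  [43, 155, 6],
  [53, 194, 8],
  [64, 233, 9],
  [74, 271, 11],
  [85, 310, 12],
], roll=[0, 0, 0, 0, 0, 0, 0, 0], claw=[1, 1, 1, 1, 1, 1, 1, 1])

```text
t: 16.25
eef_pos: [-0.1481, -0.6284, 0.819]
tool_rot: [0.2, 0.672, 0.675, -0.228]
contact_force: [0.2, 0.6, 1.0]
gripper_width: 1.003
grasp_force: 0.0
```

Call:
send_rows([
  [10, 32, 3],
  [21, 64, 6],
  [31, 96, 8],
  [41, 127, 11],
  [41, 127, 11],
  [41, 127, 11],
  [41, 127, 11],
  [41, 127, 11],
], roll=[0, 0, 0, 0, 0, 0, 0, 0], claw=[1, 1, 1, 1, 1, 1, 1, 1])

```text
t: 16.92
eef_pos: [-0.022, -0.6016, 0.7824]
tool_rot: [0.201, 0.671, 0.676, -0.228]
contact_force: [0.0, -0.2, 0.3]
gripper_width: 0.998
grasp_force: 0.0
```

```bash
python3 -c "
from h import *
st(); go((.2,-.4,.68))"; timeout 200 python3 s4.py
```

```text
t 16.92 q [ 0.35 -0.14  0.92  1.15  0.3   1.48  1.37] p [-0.022  -0.6016  0.7824] F [ 0.  -0.2  0.3] 
A [[-0.018, 0.999, -0.034], [0.816, -0.005, -0.578], [-0.577, -0.039, -0.816]] tilt 35.3 tiltaz -93.4 yaz -0.3
(0.2, -0.4, 0.68) -> slide mm [220. 225. -41.]
rows end [ 1. -6. -3.]
[-0.03 -0.6   0.78] z [-0.035 -0.578 -0.816] tilt 35.4 az -94 [ 0.35 -0.15  0.91  1.15  0.31  1.49  1.37]
rows end [217. 232. -42.]
[ 0.2  -0.4   0.68] z [-0.035 -0.578 -0.816] tilt 35.4 az -93 [ 0.39 -0.31  0.11  1.57  0.58  1.59  0.61]
rows end [252. 162. -77.]
[ 0.36  -0.151  0.591] z [-0.035 -0.578 -0.816] tilt 35.4 az -93 [ 0.25 -0.18 -0.41  1.66  0.54  1.76 -0.07]
rows end [32. 20. -9.]
[ 0.38 -0.12  0.58] z [-0.035 -0.578 -0.816] tilt 35.4 az -93 [ 0.22 -0.13 -0.46  1.65  0.54  1.78 -0.16]
rows end [309. 106.  21.]
[0.48 0.12 0.38] z [-0.035 -0.578 -0.816] tilt 35.4 az -93 [-0.11  0.32 -0.71  1.65  0.58  1.75 -0.88]
rows end [120.  27. 134.]
[0.5  0.14 0.2 ] z [-0.035 -0.578 -0.816] tilt 35.4 az -93 [-0.18  0.55 -0.67  1.78  0.68  1.52 -1.11]
```

Call:
send_rows([
  [27, 28, -5],
  [55, 56, -10],
  [82, 84, -15],
  [110, 112, -20],
  [137, 140, -26],
  [165, 168, -31],
  [192, 197, -36],
  [220, 225, -41],
], roll=[0, 0, 0, 0, 0, 0, 0, 0], claw=[1, 1, 1, 1, 1, 1, 1, 1])

```text
t: 17.58
eef_pos: [0.1979, -0.4009, 0.68]
tool_rot: [0.2, 0.674, 0.673, -0.228]
contact_force: [1.2, 0.0, -0.8]
gripper_width: 1.0
grasp_force: 0.0
```

Call:
send_rows([
  [31, 20, -9],
  [63, 40, -19],
  [94, 61, -29],
  [126, 81, -38],
  [157, 101, -48],
  [189, 121, -58],
  [220, 141, -67],
  [252, 162, -77],
], roll=[0, 0, 0, 0, 0, 0, 0, 0], claw=[1, 1, 1, 1, 1, 1, 1, 1])

```text
t: 18.25
eef_pos: [0.3599, -0.1526, 0.5913]
tool_rot: [0.2, 0.674, 0.673, -0.228]
contact_force: [0.7, -0.4, -0.5]
gripper_width: 1.004
grasp_force: 0.0
```

Call:
send_rows([
  [39, 15, 2],
  [77, 30, 4],
  [116, 45, 6],
  [154, 60, 8],
  [193, 75, 10],
  [231, 90, 12],
  [270, 105, 14],
  [308, 115, 16],
], roll=[0, 0, 0, 0, 0, 0, 0, 0], claw=[1, 1, 1, 1, 1, 1, 1, 1])

```text
t: 18.92
eef_pos: [0.4716, 0.0881, 0.3942]
tool_rot: [0.2, 0.675, 0.673, -0.229]
contact_force: [0.4, -0.3, 0.8]
gripper_width: 1.0
grasp_force: 0.0
```

Run:
```python
from h import *
st()
# scraper location in second top picture: grip orange corners
im=cv2.imread("pics/t1.png"); h=cv2.cvtColor(im,cv2.COLOR_BGR2HSV)
cv2.imwrite("pics/t1c.png",cv2.resize(im[195:285,295:405],None,fx=5,fy=5,interpolation=cv2.INTER_CUBIC))
```

```text
t 18.92 q [-0.    0.29 -0.77  1.67  0.59  1.76 -0.84] p [0.4716 0.0881 0.3942] F [ 0.4 -0.3  0.8] 
A [[-0.01, 0.999, -0.04], [0.816, -0.015, -0.578], [-0.578, -0.039, -0.815]] tilt 35.4 tiltaz -94.0 yaz -0.9
```

View pics/t1c.png

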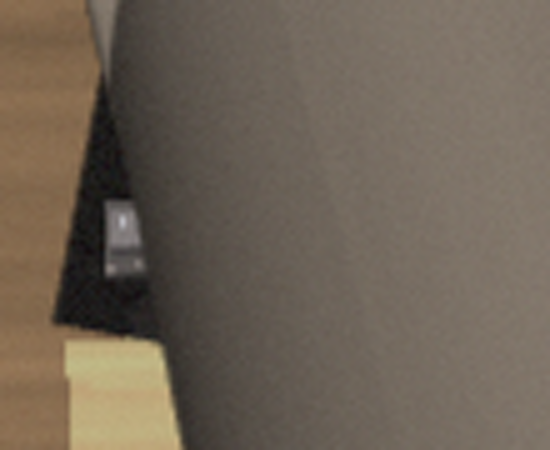

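The crop shows only the scraper's left end at about (125,240), because the arm covers the rest. Dead reckoning will do, since the claw has 28 mm of room on each side.

Call:
send_rows([
  [30, 8, 23],
  [60, 17, 45],
  [90, 25, 68],
  [120, 34, 91],
  [150, 42, 114],
  [180, 51, 137],
  [209, 59, 159],
  [209, 59, 159],
], roll=[0, 0, 1, 2, 3, 4, 4, 4], claw=[1, 1, 1, 1, 1, 1, 1, 1])

```text
t: 19.58
eef_pos: [0.519, 0.1644, 0.1358]
tool_rot: [0.207, 0.695, 0.65, -0.226]
contact_force: [-0.5, -1.2, -0.3]
gripper_width: 1.001
grasp_force: 0.0
```

Run:
```python
from h import *
st(); go((.522,.166,.141),(.517,.0962,.0428)); m=bot.camera_model("wrist"); im=bot.read_camera("wrist"); cv2.imwrite("pics/w3.png",im[:,:,::-1])
# project predicted grip top corners
c=np.array([.517,.082]);y=np.radians(1.6)
for a,b in((-14,-50),(14,-50),(14,50),(-14,50)):
    X=np.r_[c+np.array([a*np.cos(y)-b*np.sin(y),a*np.sin(y)+b*np.cos(y)])/1000,.075,1]; u=m["camera_matrix"]@(m["camera_from_world"]@X)[:3]; print((u[:2]/u[2]).round(0))
```

```text
t 19.58 q [-0.2   0.7  -0.69  1.72  0.76  1.51 -1.26] p [0.519  0.1644 0.1358] F [-0.5 -1.2 -0.3] 
A [[0.052, 0.998, -0.046], [0.811, -0.069, -0.582], [-0.583, -0.007, -0.812]] tilt 35.7 tiltaz -94.5 yaz -4.0
(0.522, 0.166, 0.141) -> slide mm [-2.  3. -5.]
(0.517, 0.0962, 0.0428) -> slide mm [ -1.   3. 115.]
[313. 320.]
[349. 318.]
[342. 238.]
[293. 241.]
```

View pics/w3.png

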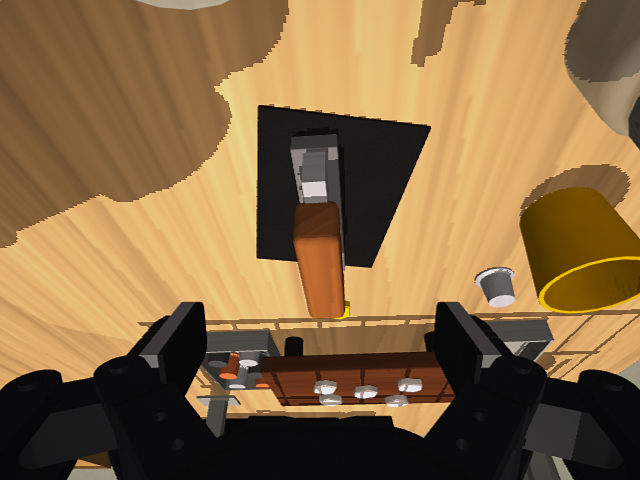

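The picture shows the grip's top face with corners at (310,318), (345,316), (340,237) and (294,238), matching the prediction within 4 px. I will grasp it.

Call:
send_rows([
  [-1, 3, 35],
  [-1, 3, 70],
  [-1, 3, 100],
  [-1, 3, 115],
  [-1, 3, 115],
  [-1, 3, 115],
  [-1, 3, 115],
  [-1, 3, 115],
], roll=[0, 0, 0, 0, 0, 0, 0, 0], claw=[1, 1, 1, 1, 0.5, 0.2, 0, 0], force=60)

```text
t: 20.3
eef_pos: [0.5198, 0.1012, 0.0521]
tool_rot: [0.209, 0.696, 0.651, -0.219]
contact_force: [0.1, 0.9, 0.9]
gripper_width: 0.453
grasp_force: 0.3
```

Call:
send_rows([
  [0, 0, 0],
  [0, 0, 0],
  [0, 0, 0],
  [0, 0, 0],
  [0, 0, 0],
  [0, 0, 0],
  [0, 0, 0],
  [0, 0, 0],
], roll=[0, 0, 0, 0, 0, 0, 0, 0], claw=[0, 0, 0, 0, 0, 0, 0, 0])

```text
t: 20.97
eef_pos: [0.5195, 0.1008, 0.052]
tool_rot: [0.209, 0.696, 0.651, -0.22]
contact_force: [-0.5, 2.0, 5.7]
gripper_width: 0.325
grasp_force: 57.2
```

Run:
```python
from h import *
st(); print(bot.get_obs()["torque"].round(2))
p=bot.get_obs()["eef_pos"]; go(p+[0,0,.10])
```

```text
t 20.97 q [-0.14  0.77 -0.64  1.84  0.87  1.34 -1.32] p [0.5195 0.1008 0.052 ] F [-0.5  2.   5.7] 
A [[0.056, 0.998, -0.034], [0.814, -0.065, -0.578], [-0.578, 0.005, -0.816]] tilt 35.3 tiltaz -93.4 yaz -3.7
[ 0.04  0.09 -0.22]
[0.51945179 0.10078735 0.15195302] -> slide mm [-58.   0. -82.]
```

Run:
```python
from h import *
go((.51,.09,.15),(.448,-.06,.14),(.448,-.195,.125))
```

```text
(0.51, 0.09, 0.15) -> slide mm [-66.  -8. -73.]
(0.448, -0.06, 0.14) -> slide mm [-186.  -60.   23.]
(0.448, -0.195, 0.125) -> slide mm [-287.  -52.  114.]
```

Call:
send_rows([
  [-6, 0, -8],
  [-20, -2, -26],
  [-40, -4, -48],
  [-66, -8, -73],
  [-96, -21, -50],
  [-126, -34, -26],
  [-156, -47, -2],
  [-186, -60, 23],
], roll=[0, 0, 0, 0, 0, 0, 0, 0], claw=[0, 0, 0, 0, 0, 0, 0, 0])

```text
t: 21.63
eef_pos: [0.4472, -0.0621, 0.1401]
tool_rot: [0.209, 0.696, 0.651, -0.22]
contact_force: [1.9, -0.9, -2.7]
gripper_width: 0.323
grasp_force: 58.2
```

Run:
```python
from h import *
st(); go((.448,-.06,.14),(.448,-.195,.125))
```

```text
t 21.63 q [ 0.15  0.45 -0.67  2.11  0.84  1.23 -1.11] p [ 0.4472 -0.0621  0.1401] F [ 1.9 -0.9 -2.7] 
A [[0.056, 0.998, -0.035], [0.814, -0.065, -0.578], [-0.579, 0.004, -0.816]] tilt 35.4 tiltaz -93.4 yaz -3.7
(0.448, -0.06, 0.14) -> slide mm [ 2.  1. -1.]
(0.448, -0.195, 0.125) -> slide mm [-99.   9.  89.]
```

Call:
send_rows([
  [-18, 2, 16],
  [-36, 4, 32],
  [-54, 5, 48],
  [-72, 7, 64],
  [-90, 8, 81],
  [-99, 9, 89],
  [-99, 9, 89],
  [-99, 9, 89],
], roll=[0, 0, 0, 0, 0, 0, 0, 0], claw=[0, 0, 0, 0, 0, 0, 0, 0])

```text
t: 22.3
eef_pos: [0.448, -0.1936, 0.1244]
tool_rot: [0.209, 0.696, 0.65, -0.221]
contact_force: [-0.0, 0.3, -2.6]
gripper_width: 0.322
grasp_force: 58.3
```

Run:
```python
from h import *
st(); go((.448,-.195,.101)); m=bot.camera_model("wrist"); im=bot.read_camera("wrist"); 
s=cv2.resize(bot.read_camera("scene")[170:290,100:340],None,fx=2.6,fy=2.6,interpolation=cv2.INTER_CUBIC)
cv2.imwrite("pics/w4.png",np.vstack([cv2.resize(s,(400,200)),cv2.resize(im,(400,300))])[:,:,::-1])
```

```text
t 22.3 q [ 0.35  0.44 -0.57  2.16  0.98  1.08 -0.96] p [ 0.448  -0.1936  0.1244] F [-0.   0.3 -2.6] 
A [[0.057, 0.998, -0.036], [0.813, -0.067, -0.578], [-0.579, 0.003, -0.815]] tilt 35.4 tiltaz -93.6 yaz -3.9
(0.448, -0.195, 0.101) -> slide mm [12.  0. 20.]
```

View pics/w4.png

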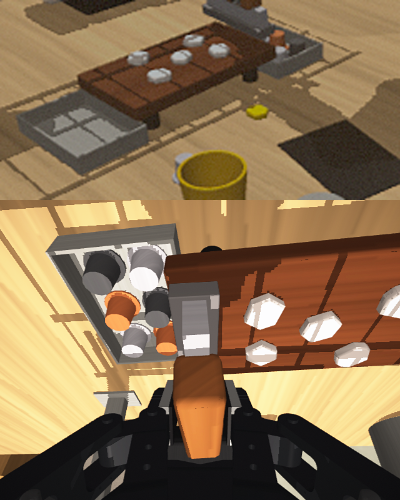

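The lower half shows the scraper foot over the board's near end at (195,310), clear of all the shards (x above 245). I will lower it.

Call:
send_rows([
  [3, 1, 5],
  [6, 2, 10],
  [9, 4, 15],
  [11, 4, 18],
  [12, 4, 20],
  [12, 4, 20],
  [12, 4, 20],
  [12, 4, 20],
], roll=[0, 0, 0, 0, 0, 0, 0, 0], claw=[0, 0, 0, 0, 0, 0, 0, 0])

```text
t: 23.07
eef_pos: [0.4518, -0.196, 0.1006]
tool_rot: [0.208, 0.696, 0.651, -0.221]
contact_force: [0.3, 0.4, -2.1]
gripper_width: 0.323
grasp_force: 58.7
```

Run:
```python
from h import *
st(); p=bot.get_obs()["eef_pos"]; go(p+[0,0,-.002],p+[.1,.003,0],p+[.2,.006,0],(.715,-.189,.102)); print(bot.get_obs()["torque"].round(2))
```

```text
t 23.07 q [ 0.34  0.49 -0.55  2.17  1.03  1.06 -1.01] p [ 0.4518 -0.196   0.1006] F [ 0.3  0.4 -2.1] 
A [[0.055, 0.998, -0.037], [0.813, -0.066, -0.578], [-0.579, 0.002, -0.815]] tilt 35.4 tiltaz -93.6 yaz -3.8
[ 0.45176096 -0.19600622  0.09860718] -> slide mm [ 1. -0.  2.]
[ 0.55176096 -0.19300622  0.10060718] -> slide mm [  8. 100.  -5.]
[ 0.65176096 -0.19000622  0.10060718] -> slide mm [ 16. 199. -11.]
(0.715, -0.189, 0.102) -> slide mm [ 19. 262. -15.]
[ 0.93 -0.09 -0.  ]
```

Call:
send_rows([
  [0, 0, 1],
  [1, 0, 1],
  [1, 0, 2],
  [1, 0, 2],
  [1, 0, 2],
  [1, 0, 2],
  [1, 0, 2],
  [1, 0, 2],
], roll=[0, 0, 0, 0, 0, 0, 0, 0], claw=[0, 0, 0, 0, 0, 0, 0, 0])

```text
t: 23.73
eef_pos: [0.4521, -0.1964, 0.1002]
tool_rot: [0.21, 0.696, 0.65, -0.222]
contact_force: [-3.8, 4.8, 14.4]
gripper_width: 0.322
grasp_force: 60.0
```

Run:
```python
from h import *
st();print(bot.get_obs()["torque"].round(2))
```

```text
t 23.73 q [ 0.34  0.49 -0.55  2.17  1.03  1.06 -1.02] p [ 0.4521 -0.1964  0.1002] F [-3.8  4.8 14.4] 
A [[0.057, 0.998, -0.036], [0.812, -0.067, -0.58], [-0.581, 0.004, -0.814]] tilt 35.5 tiltaz -93.5 yaz -3.8
[-0.02  0.82 -0.59]
```

Call:
send_rows([
  [-0.5, 5, -1.2],
  [0.2, 15, -1.7],
  [1.2, 27, -2.3],
  [2, 39, -2.9],
  [3, 51, -3.5],
  [4, 63, -4],
  [5, 75, -4.6],
  [6, 87, -5.2],
], roll=[0, 0, 0, 0, 0, 0, 0, 0], claw=[0, 0, 0, 0, 0, 0, 0, 0])

```text
t: 24.4
eef_pos: [0.5393, -0.1958, 0.1004]
tool_rot: [0.209, 0.696, 0.649, -0.223]
contact_force: [-3.3, -0.5, 7.4]
gripper_width: 0.316
grasp_force: 60.0
```

Run:
```python
from h import *
st(); go((.70,-.189,.1005));print(bot.get_obs()["torque"].round(2))
```

```text
t 24.4 q [ 0.31  0.59 -0.53  1.96  1.02  1.14 -0.93] p [ 0.5393 -0.1958  0.1004] F [-3.3 -0.5  7.4] 
A [[0.057, 0.998, -0.039], [0.811, -0.069, -0.581], [-0.582, 0.001, -0.813]] tilt 35.6 tiltaz -93.8 yaz -4.0
(0.7, -0.189, 0.1005) -> slide mm [ 15. 160. -10.]
[-0.22  0.93 -0.51]
```

Call:
send_rows([
  [0.5, 10, -0.9],
  [1.3, 20, -1.5],
  [2.2, 30, -2.2],
  [3.2, 40, -2.8],
  [4.2, 50, -3.4],
  [5.2, 60, -4.1],
  [6.1, 70, -4.7],
  [7, 80, -5.3],
], roll=[0, 0, 0, 0, 0, 0, 0, 0], claw=[0, 0, 0, 0, 0, 0, 0, 0])

```text
t: 25.07
eef_pos: [0.6203, -0.1912, 0.1004]
tool_rot: [0.209, 0.696, 0.65, -0.222]
contact_force: [-2.8, -0.3, 5.8]
gripper_width: 0.316
grasp_force: 59.5
```

Call:
send_rows([
  [1, 11, -0.6],
  [2, 22, -1.3],
  [3, 33, -2],
  [4, 44, -2.7],
  [5, 55, -3.4],
  [6, 65, -4.1],
  [7, 75, -4.8],
  [7.5, 82, -5.2],
], roll=[0, 0, 0, 0, 0, 0, 0, 0], claw=[0, 0, 0, 0, 0, 0, 0, 0])

```text
t: 25.73
eef_pos: [0.7035, -0.1866, 0.0994]
tool_rot: [0.208, 0.696, 0.651, -0.22]
contact_force: [0.6, -0.5, -1.0]
gripper_width: 0.322
grasp_force: 58.7
```

Run:
```python
from h import *
st(); p=bot.get_obs()["eef_pos"]; go(p+[-.0,0,.025],p+[0,.13,.05],(.517,.100,.12))
for n in("wrist","scene"): cv2.imwrite(f"pics/{n}5.png",bot.read_camera(n)[:,:,::-1])
# count white shard pixels on board region in scene (board polygon) before/after
pts=np.array([full("scene",a) for a in((243,192),(512,72),(405,28),(135,130))],np.int32)
for f in("scene0","scene5"):
    im=cv2.imread(f"pics/{f}.png"); m=np.zeros(im.shape[:2],np.uint8); cv2.fillPoly(m,[pts],255)
    w=((im.min(2)>110)&(m>0)).astype(np.uint8); k,_,s,c=cv2.connectedComponentsWithStats(w); print(f,[(tuple(c[i].round(0)),s[i,4]) for i in range(1,k) if s[i,4]>8])
```

```text
t 25.73 q [ 0.23  0.79 -0.49  1.55  1.01  1.27 -0.75] p [ 0.7035 -0.1866  0.0994] F [ 0.6 -0.5 -1. ] 
A [[0.055, 0.998, -0.035], [0.814, -0.066, -0.577], [-0.578, 0.003, -0.816]] tilt 35.3 tiltaz -93.5 yaz -3.8
[ 0.70346092 -0.18655074  0.12438751] -> slide mm [-14.   0. -20.]
[ 0.70346092 -0.05655074  0.14938751] -> slide mm [  77.   -8. -116.]
(0.517, 0.1, 0.12) -> slide mm [ 211. -205. -176.]
scene0 [((np.float64(216.0), np.float64(193.0)), np.int32(40)), ((np.float64(231.0), np.float64(199.0)), np.int32(56)), ((np.float64(183.0), np.float64(204.0)), np.int32(39)), ((np.float64(208.0), np.float64(203.0)), np.int32(62)), ((np.float64(195.0), np.float64(214.0)), np.int32(66))]
scene5 [((np.float64(162.0), np.float64(223.0)), np.int32(10))]
```

Call:
send_rows([
  [-7, 0, -10],
  [-14, 0, -20],
  [-10, 0, -38],
  [4, -2, -58],
  [24, -4, -76],
  [46, -6, -96],
  [77, -8, -116],
  [77, -8, -116],
], roll=[0, 0, 0, 0, 0, 0, 0, 0], claw=[0, 0, 0, 0, 0, 0, 0, 0])

```text
t: 26.5
eef_pos: [0.7029, -0.0441, 0.1514]
tool_rot: [0.207, 0.693, 0.656, -0.216]
contact_force: [-0.5, 2.5, -1.9]
gripper_width: 0.316
grasp_force: 59.0
```

Run:
```python
from h import *
st(); go((.517,.100,.12))
s=bot.read_camera("scene")[170:290,80:320]; t=bot.read_camera("top")[100:340,420:560]; w=bot.read_camera("wrist")
a=cv2.resize(s,(480,240),interpolation=cv2.INTER_CUBIC); b=cv2.resize(t,(320,548),interpolation=cv2.INTER_CUBIC); c=cv2.resize(w,(410,308))
o=np.zeros((548,800,3),np.uint8); o[:240,:480]=a; o[:,480:]=b; o[240:548,:410]=c
cv2.imwrite("pics/m6.png",o[:,:,::-1])
```

```text
t 26.5 q [ 0.07  0.76 -0.56  1.49  0.92  1.43 -0.82] p [ 0.7029 -0.0441  0.1514] F [-0.5  2.5 -1.9] 
A [[0.047, 0.999, -0.028], [0.819, -0.055, -0.571], [-0.571, 0.004, -0.821]] tilt 34.9 tiltaz -92.8 yaz -3.1
(0.517, 0.1, 0.12) -> slide mm [ 127. -194.  -51.]
```

View pics/m6.png

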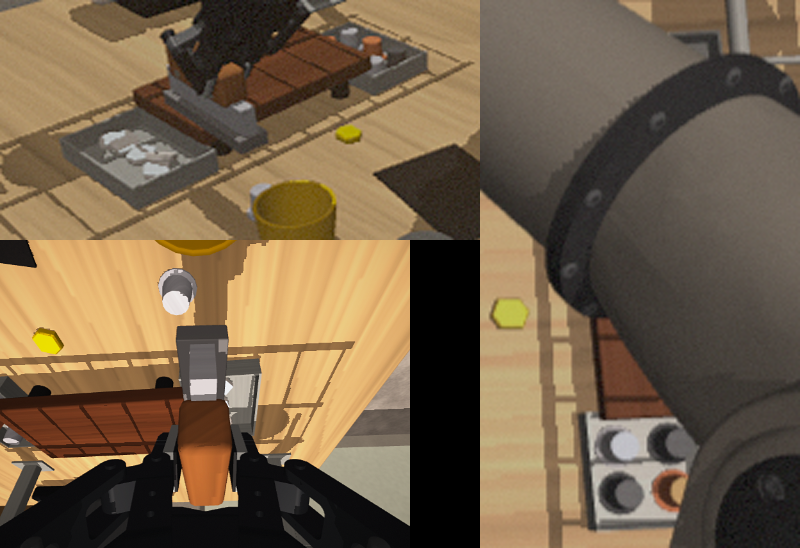

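The picture shows the shards piled in the far tray at (145,150), the board bare, and the capsule tray unchanged. Now I will take the scraper back to the mat.

Call:
send_rows([
  [16, -28, -12],
  [32, -56, -24],
  [48, -84, -36],
  [64, -112, -48],
  [80, -140, -60],
  [96, -168, -72],
  [107, -194, -80],
  [107, -194, -80],
], roll=[0, 0, 0, 0, 0, 0, 0, 0], claw=[0, 0, 0, 0, 0, 0, 0, 0])

```text
t: 27.32
eef_pos: [0.5139, 0.0931, 0.1537]
tool_rot: [0.208, 0.694, 0.653, -0.22]
contact_force: [0.3, -0.0, -2.2]
gripper_width: 0.322
grasp_force: 59.4
```

Run:
```python
from h import *
st(); go((.518,.101,.09),(.518,.101,.056),(.518,.101,.052))
```

```text
t 27.32 q [-0.09  0.6  -0.68  1.83  0.77  1.44 -1.18] p [0.5139 0.0931 0.1537] F [ 0.3 -0.  -2.2] 
A [[0.05, 0.998, -0.034], [0.815, -0.06, -0.577], [-0.578, 0.001, -0.816]] tilt 35.3 tiltaz -93.4 yaz -3.5
(0.518, 0.101, 0.09) -> slide mm [43.  4. 47.]
(0.518, 0.101, 0.056) -> slide mm [63.  3. 75.]
(0.518, 0.101, 0.052) -> slide mm [65.  3. 78.]
```

Call:
send_rows([
  [14, 2, 15],
  [28, 3, 31],
  [43, 4, 47],
  [51, 4, 58],
  [58, 3, 68],
  [62, 3, 73],
  [63, 3, 75],
  [63, 3, 75],
], roll=[0, 0, 0, 0, 0, 0, 0, 0], claw=[0, 0, 0, 0, 0, 0, 0, 0])

```text
t: 27.98
eef_pos: [0.5217, 0.0966, 0.0553]
tool_rot: [0.209, 0.696, 0.65, -0.221]
contact_force: [0.8, -0.3, -2.3]
gripper_width: 0.319
grasp_force: 59.3
```

Run:
```python
from h import *
st(); go((.518,.101,.052)); print(bot.get_obs()["torque"].round(2))
```

```text
t 27.98 q [-0.14  0.76 -0.62  1.84  0.86  1.34 -1.3 ] p [0.5217 0.0966 0.0553] F [ 0.8 -0.3 -2.3] 
A [[0.056, 0.998, -0.037], [0.813, -0.067, -0.578], [-0.58, 0.003, -0.815]] tilt 35.4 tiltaz -93.6 yaz -3.8
(0.518, 0.101, 0.052) -> slide mm [ 5. -4.  0.]
[ 0.92 -0.08  0.01]
```

Call:
send_rows([
  [1, -1, 0],
  [2, -2, 0],
  [4, -3, 0],
  [5, -4, 0],
  [5, -4, 0.5],
  [5.3, -4, 0.7],
  [5.3, -4, 0.7],
  [5.3, -4, 0.7],
], roll=[0, 0, 0, 0, 0, 0, 0, 0], claw=[0, 0, 0, 0, 0, 0, 0, 0])

```text
t: 28.65
eef_pos: [0.5179, 0.101, 0.0516]
tool_rot: [0.209, 0.696, 0.65, -0.221]
contact_force: [-0.1, 0.1, -2.1]
gripper_width: 0.32
grasp_force: 59.3
```

Run:
```python
from h import *
st(); print(bot.get_obs()["torque"].round(2))
```

```text
t 28.65 q [-0.15  0.76 -0.62  1.84  0.86  1.33 -1.31] p [0.5179 0.101  0.0516] F [-0.1  0.1 -2.1] 
A [[0.056, 0.998, -0.037], [0.813, -0.067, -0.578], [-0.579, 0.003, -0.815]] tilt 35.4 tiltaz -93.6 yaz -3.8
[ 0.87 -0.01  0.02]
```

Call:
send_rows([
  [0.3, 0, 0.4],
  [0.6, 0, 0.8],
  [0.6, 0, 0.8],
  [0.6, 0, 0.8],
  [0.6, 0, 0.8],
  [0.6, 0, 0.8],
  [0.6, 0, 0.8],
  [0.6, 0, 0.8],
], roll=[0, 0, 0, 0, 0, 0, 0, 0], claw=[0, 0, 0, 0, 0, 0, 0, 0])

```text
t: 29.32
eef_pos: [0.5179, 0.1011, 0.0513]
tool_rot: [0.209, 0.696, 0.65, -0.221]
contact_force: [-1.1, 0.1, 5.0]
gripper_width: 0.322
grasp_force: 60.1
```

Contact is 5 N, so I will release and retreat along the tool axis.

Call:
send_rows([
  [0, 0, 0],
  [0, 0, 0],
  [0, 0, 0],
  [0, 0, 0],
  [0, 0, 0],
  [0, 0, 0],
  [0, 0, 0],
  [0, 0, 0],
], roll=[0, 0, 0, 0, 0, 0, 0, 0], claw=[0.4, 0.5, 0.7, 1, 1, 1, 1, 1])

```text
t: 29.98
eef_pos: [0.5179, 0.1011, 0.0505]
tool_rot: [0.209, 0.696, 0.651, -0.221]
contact_force: [0.8, 0.5, -0.5]
gripper_width: 0.997
grasp_force: 0.0
```

Call:
send_rows([
  [0, 0, -10],
  [0, 0, -30],
  [0, 0, -60],
  [0, 0, -90],
  [0, 0, -120],
  [0, 0, -150],
  [0, 0, -170],
  [0, 0, -170],
], roll=[0, 0, 0, 0, 0, 0, 0, 0], claw=[1, 1, 1, 1, 1, 1, 1, 1])

```text
t: 30.65
eef_pos: [0.5247, 0.2045, 0.1932]
tool_rot: [0.208, 0.696, 0.652, -0.217]
contact_force: [-0.5, 0.8, 1.1]
gripper_width: 0.999
grasp_force: 0.0
```

Run:
```python
from h import *
st(); im=bot.read_camera("scene"); cv2.imwrite("pics/scene7.png",im[:,:,::-1]); im=im[:,:,::-1]
wm=bot.camera_model("wrist"); wi=bot.read_camera("wrist")
# predicted grip top in wrist view vs orange pixels
y=np.radians(-3.8);c=np.array([.517,.083]);pts=[]
for a,b in((-14,-50),(14,-50),(14,50),(-14,50)):
    X=np.r_[c+np.array([a*np.cos(y)-b*np.sin(y),a*np.sin(y)+b*np.cos(y)])/1000,.075,1]; u=wm["camera_matrix"]@(wm["camera_from_world"]@X)[:3]; pts.append(u[:2]/u[2])
print("pred",np.round(pts,0).tolist())
h=cv2.cvtColor(wi,cv2.COLOR_RGB2HSV); o=((h[...,0]>5)&(h[...,0]<14)&(h[...,1]>160)&(h[...,2]>60)).astype(np.uint8); o[330:]=0
k,_,s,cc=cv2.connectedComponentsWithStats(o); print([(s[i].tolist(),cc[i].round(0)) for i in range(1,k) if s[i,4]>300])
board=np.array([full("scene",a) for a in((243,192),(512,72),(405,28),(135,130))],np.int32)
tray=np.array([full("scene",a) for a in((20,205),(140,310),(268,240),(135,155))],np.int32)
a0=cv2.imread("pics/scene0.png")
for n,pl in(("board",board),("tray",tray)):
  for nm,I in(("before",a0),("after",im)):
    m=np.zeros(I.shape[:2],np.uint8); cv2.fillPoly(m,[pl],255); w=((I.min(2)>(110 if n=="board" else 165))&(m>0)).astype(np.uint8); k,_,s,c=cv2.connectedComponentsWithStats(w); print(n,nm,[(c[i].round(0).tolist(),int(s[i,4])) for i in range(1,k) if s[i,4]>8])
# table elsewhere: changed regions
d=cv2.absdiff(a0,im).max(2)>60; d=cv2.morphologyEx(d.astype(np.uint8),cv2.MORPH_OPEN,np.ones((3,3)))
k,_,s,c=cv2.connectedComponentsWithStats(d); print("diff",[s[i].tolist() for i in range(1,k) if s[i,4]>25])
```

```text
t 30.65 q [-0.25  0.65 -0.7   1.63  0.71  1.6  -1.22] p [0.5247 0.2045 0.1932] F [-0.5  0.8  1.1] 
A [[0.056, 0.998, -0.031], [0.817, -0.063, -0.573], [-0.574, 0.007, -0.819]] tilt 35.0 tiltaz -93.0 yaz -3.6
pred [[304.0, 285.0], [334.0, 285.0], [338.0, 213.0], [300.0, 213.0]]
[([301, 187, 36, 98, 3169], array([319., 234.]))]
board before [([216.0, 193.0], 40), ([231.0, 199.0], 56), ([183.0, 204.0], 39), ([208.0, 203.0], 62), ([195.0, 214.0], 66)]
board after []
tray before []
tray after [([136.0, 238.0], 36), ([147.0, 246.0], 44), ([154.0, 244.0], 14), ([157.0, 254.0], 54)]
diff [[381, 0, 47, 34, 1060], [500, 1, 14, 8, 62], [389, 50, 19, 11, 154], [453, 58, 12, 16, 148], [489, 59, 10, 5, 38], [514, 62, 17, 6, 63], [471, 65, 31, 26, 526], [532, 65, 9, 5, 41], [512, 69, 15, 6, 66], [386, 73, 4, 10, 32], [508, 72, 28, 20, 155], [510, 76, 7, 8, 37], [465, 101, 17, 21, 170], [337, 142, 51, 68, 1298], [371, 179, 17, 12, 132], [211, 191, 11, 7, 54], [226, 196, 11, 8, 66], [177, 201, 11, 8, 65], [203, 200, 11, 8, 67], [429, 200, 211, 148, 5191], [189, 211, 13, 7, 71], [132, 236, 9, 5, 33], [319, 244, 9, 11, 73]]
```

```bash
python3 -c "
from station import bot
print(bot.hand_in())"
```

```text
the job is handed in; nothing more can be done
None
```

I swept the shards into the empty tray, stood the scraper back on its mat, let go and handed the job in at about 31 s. The camera check showed the board bare, but the shards lie piled in the tray, so I could not count all five one by one.

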